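# Gang-clamp printing blocks and zero the infeed dial from behind

## Robot

A 6-joint arm with a two-finger parallel gripper is mounted at the origin on the work surface. World frame = base frame: x ahead of the robot, y to its left, z up, the work surface at z = 0. Lengths are in m, angles in rad, forces in N, time in s.
With the tool pointing down it reaches from about 0.25 to 0.775 m from the base axis. Payload 4 kg.
Tool frame: the origin (TCP) lies at the very end of the fingers, on their centre line; the grasp point (between the pads) lies 19 mm behind it; z points along the fingers, y is the direction in which the jaws open and shut (so a half turn about z gives the same grasp; the last joint's range is limited). The gripper opens to 94 mm and grips with 3 to 60 N. Pads are 16 mm wide; open, the fingers measure 119 mm over their backs; the gripper's body (75 mm by 177 mm) begins 78 mm behind the grasp point.
Start: joints at [-1.335, 0.087, 1.371, -0, 1.684, -0.103], TCP at [0.183, -0.519, 0.206] pointing down, gripper open.
Joint ranges: [-3.1, 3.1], [-0.76, 2.03], [0.27, 2.55], [-1.08, 4.22], [0.17, 2.65], [-2.57, 2.57]. Speed limits (rad/s): [2.79, 2.79, 3.14, 3.14, 3.14, 3.14].

## Interface

Orientations are given as [roll, pitch, yaw] about the fixed x, y, z axes, in that order (R = Rz(yaw) Ry(pitch) Rx(roll)).
In Python, from bench import robot, snapshot, calibration gives the robot as it stands. The module is installed in compiled form; this text tells all that it offers.
- The arm moves only by the tool servo_tool, never from a script. Its argument "series" is text: rows parted by semicolons, each of 5 numbers parted by spaces: the closure, from -1 (fully open) to 1 (shut), then the shift along the tool's x, y, z in cm, then the turn about the tool's z in rad. A call has 1 to 20 rows; each row is the pose to reach, as a shift and turn from the pose commanded when the call began, along the tool's axes at that moment; what a row does not reach only later rows make up. A row lasts 1/12 s, in which the tool goes at most 41.7 mm and 7.16 degrees, less where a joint would pass 70% of its speed; a pose out of reach is approached as far as the arm can. A call with a gripper value outside its range is refused whole. The fingers move at their own pace and stop on an object; the grip force is fixed at half the most. Time passes only in rows, so rows that repeat a pose let the fingers close. It gives the time, the measured TCP pose, the force and the opening at its end, in the units of the state.
- robot.get_obs(): the state, without advancing time (a new reading comes with each control period).
- snapshot(name): name is "scene" or "side" or "wrist"; returns (picture, depth): 420x560x3 uint8, red, green, blue; 420x560 float32, m along the optical axis (not along the pixel's ray), 0 where there is no reading.
- calibration(name): a dict with "fx", "fy", "cx", "cy" (pixels), "rvec" (rotation vector, rad) and "tvec" (3), from world to camera coordinates, as OpenCV has them; the wrist camera has in their place "tool_from_camera" (4x4, takes a point from camera to tool coordinates, whose origin is the TCP and whose axes are the flange's). Camera axes: x right, y down, z forward; pixel columns grow to the right and rows downward; lengths in m; the calibration is good to about 2 mm. The wrist camera is an equidistant fisheye: a pixel r from the principal point sees the ray r / f radians off the axis. A picture is of the moment at which its call begins: read the wrist's pose just before it. calibration takes no time and is no camera call.
- robot.close_job(): hands the job in, once; it reports no verdict.
The state is a dict: "time": time; "joint_positions": joint angles; "qvel": joint speeds; "joint_torque": joint torques, N m; "tool_pos": TCP position; "ee_rot": TCP orientation; "wrist_force": force on the tool from outside, world axes, zero at the start; "wrist_torque": the same for the moment, N m; "width": finger opening in m.
Only numpy, scipy, OpenCV 4.12 (cv2) and the standard library are available. Lean on these libraries where they do the work, as an engineer would, in place of code of your own. Each camera call takes 0.05 s, during which the arm holds its last target. There are 200 camera calls.

## Task

Set the boring machine up for the next batch: clear the square corner block, already bored, out of the vise into the empty wooden tray, standing flat with its handle up, stand every one of the long border blocks that are out on the bench side by side in the vise, handles up, seated on the bed, along the jaws and in the middle of their width, and crank the vise until the cork grips them firmly. Then set the infeed dial to its mark (red line under the white pointer, handle straight up): it stands less than one turn clockwise past it and the screw is worn, so wind it back anticlockwise at least half a turn beyond the mark and come up to the mark clockwise without passing it. Leave the other things on the bench where they lie.

Things in the scene. Friction and masses are not known exactly. Their poses are not given: they have to be found in the camera images.
- machine: Horizontal boring machine, grey-green casting 220 x 240 mm. Origin under its middle, on the bench. x points away from the operator to the drill (tip at x +102 mm, 145 mm high; motor behind, top 197 mm), z up. On its slide is a vise: bed 125 mm, jaw tops 161 mm above the bench, jaws 120 mm wide along x, closing along y. Vise crank at the -y end; infeed crank and dial at the -x side.
- fixed_jaw_face (a point): Bottom middle of the fixed jaw's cork face, at bed level, 125 mm above the bench; axes as the machine's. The gap between the jaws runs from here towards -y; the blocks stand in it with their length along x. Bed and jaws ride on the slide (a few mm along x).
- jaw_pad: Thick cork facing of the moving jaw, 118 mm along x, 36 mm high. Origin at the bottom middle of its working face, at bed level; axes as the machine's. The gap is its y distance from fixed_jaw_face: 150 to 160 mm at the start. This cork gives way by up to 6 mm, at about 5 N per mm.
- vise_screw (a joint): Angle of the vise crank, rad: 0 with the handle straight up and the vise 160 mm open; grows clockwise as seen facing the crank (about the machine's +y: from the top the handle goes to +x, then down). Each rad closes the jaw 2.55 mm (16 mm a turn); travel ends at 41.2 rad. Needs about 2 N at the handle, stays where it is left.
- vise_axis (a point): Point on the axis of the vise crank, level with the grip point of its handle, 112 mm above the bench; axes as the machine's.
- vise_hand (a point): Grip point of the vise crank's black handle, which revolves freely, is 18 mm thick and 70 mm long and points to the machine's -y, 45 mm off the crank's axis. The point is on its centre line, 49 mm out from the crank arm, 21 mm from the free end. Only its position matters: its own axes spin with the handle.
- feed_screw (a joint): Angle of the infeed screw itself, rad, growing clockwise as the operator sees it (about the machine's +x); 0 is its proper place for the mark. Crank and dial turn freely through 0.8 rad of backlash before driving it: going clockwise the dial's angle equals this value, going anticlockwise it is 0.8 rad less. The slide moves 0.8 mm towards +x per rad.
- feed_axis (a point): Point on the axis of the infeed crank and its dial (a 60 mm drum behind the crank), level with the grip point of its handle, 82 mm above the bench; axes as the machine's. Clockwise for the operator: from the top the handle goes to the machine's -y, then down.
- feed_hand (a point): Grip point of the infeed crank's black handle: like the vise's (18 x 70 mm, revolving), pointing to the machine's -x, 45 mm off the axis, the point 46 mm out from the arm. The dial's red line lies on the handle's side: at the mark this handle is straight above feed_axis. Starts 1.0 to 4.6 rad clockwise past it. Needs 3 N, within the backlash 1 N; stays where left.
- corner_block: Square corner printing block, already bored, standing loose in the open vise at the start, handle up: body 64 x 64 mm, 30 mm high; in the middle an upright handle 40 mm long (x), 18 mm wide (y), 42 mm high (top 72 mm over the underside). About 0.15 kg. Origin at the centre of the underside.
- tray: Open wooden tray for bored blocks, fixed to the bench, 200 mm (x) by 160 mm (y), 50 mm high, walls 8 mm, floor 8 mm thick. Origin under its centre, on the bench.
- block1: Border printing block of dark wood (2 to 4 of them are out): body 100 mm long (x), 34 mm wide (y), 30 mm high, carved face down; on it, in the middle, an upright handle 40 mm long (x), 18 mm wide (y), 42 mm high (top 72 mm over the underside). About 0.12 kg. Origin at the centre of the underside. Stands upright on the bench at the start. Absent ones read None.
- block2: Border printing block of dark wood (2 to 4 of them are out): body 100 mm long (x), 34 mm wide (y), 30 mm high, carved face down; on it, in the middle, an upright handle 40 mm long (x), 18 mm wide (y), 42 mm high (top 72 mm over the underside). About 0.12 kg. Origin at the centre of the underside. Stands upright on the bench at the start. Absent ones read None.
- block3: Border printing block of dark wood (2 to 4 of them are out): body 100 mm long (x), 34 mm wide (y), 30 mm high, carved face down; on it, in the middle, an upright handle 40 mm long (x), 18 mm wide (y), 42 mm high (top 72 mm over the underside). About 0.12 kg. Origin at the centre of the underside. Stands upright on the bench at the start. Absent ones read None.
- block4: Border printing block of dark wood (2 to 4 of them are out): body 100 mm long (x), 34 mm wide (y), 30 mm high, carved face down; on it, in the middle, an upright handle 40 mm long (x), 18 mm wide (y), 42 mm high (top 72 mm over the underside). About 0.12 kg. Origin at the centre of the underside. Stands upright on the bench at the start. Absent ones read None.
- round_block: Bystander: a round printing block 90 mm across, 82 mm high with its turned handle, standing on the bench; origin at the centre of its underside. Not part of this batch.
- mallet: Bystander: carver's mallet, 200 mm long, 72 mm high head at +x; origin on its underside.
- gouge1: Bystander: carving gouge, 210 mm long, lying along its x; origin on its underside.
- gouge2: Bystander: carving gouge, 210 mm long, lying along its x; origin on its underside.
- brush: Bystander: bench brush, 200 mm long, 44 mm high; origin on its underside.
- tin: Bystander: open tin, 100 mm across, 70 mm high; origin on its underside.
- sieve: Bystander: round sieve, 200 mm across, 50 mm high; origin on its underside.

How it is judged:
On the way, in this order (a step that is already met when the one before it is completed fails the run):
1. the corner block is in the tray, every border block stands in the vise and the jaw grips them (x of block1 in the frame of fixed_jaw_face between -0.015 and 0.015 m and y of block1 in the frame of fixed_jaw_face between -0.15 and 0 m and z of block1 in the frame of fixed_jaw_face between -0.004 and 0.005 m and angle between each of block1, block2, block3, block4's own z axis and vertical below 0.12 rad and angle between the x axis of each of block1, block2, block3, block4 and the x axis of fixed_jaw_face, either way round below 0.12 rad and x of block2 in the frame of fixed_jaw_face between -0.015 and 0.015 m and y of block2 in the frame of fixed_jaw_face between -0.15 and 0 m and z of block2 in the frame of fixed_jaw_face between -0.004 and 0.005 m and x of block3 in the frame of fixed_jaw_face between -0.015 and 0.015 m and y of block3 in the frame of fixed_jaw_face between -0.15 and 0 m and z of block3 in the frame of fixed_jaw_face between -0.004 and 0.005 m and x of block4 in the frame of fixed_jaw_face between -0.015 and 0.015 m and y of block4 in the frame of fixed_jaw_face between -0.15 and 0 m and z of block4 in the frame of fixed_jaw_face between -0.004 and 0.005 m and x of corner_block in the frame of tray between -0.07 and 0.07 m and y of corner_block in the frame of tray between -0.05 and 0.05 m and z of corner_block in the frame of tray between 0.004 and 0.014 m and angle between corner_block's own z axis and vertical below 0.15 rad and contact force between jaw_pad and anything else above 8 N), for 0.3 s.
2. the infeed has been wound back well past its mark (screw at least 1.8 rad anticlockwise of it; half a turn of the dial gives 2.3) (value of joint feed_screw below -1.8 rad), for 0.1 s.
At the end, for the whole second after the job is handed in: Corner block flat in the tray; all border blocks out stand in the vise: on the bed (5 mm), upright and along the jaws (7 deg), within 15 mm of mid-width, the moving jaw pressing over 8 N; the feed handle is within 7.5 mm of straight up and feed_screw within 0.17 rad of 0 (all of step 1 and value of joint feed_screw between -0.17 and 0.17 rad and y of feed_hand in the frame of machine between -0.0075 and 0.0075 m and z of feed_hand in the frame of machine above 0.11 m); the robot touches nothing.
It fails at once if another thing on the bench is disturbed (moved more than 40 mm) (distance of any of round_block, mallet, gouge1, gouge2, brush, tin, sieve from where it was at the start of the episode above 0.04 m).
Of block1, block2, block3, block4 only 2 to 4 are there at a start; the rules pass over those that are not, and their reading is None.
At some moment in a run one of block1, block2, block3, block4 may be knocked a few centimetres aside while the robot is not near it.
It also fails if it takes over 210 s, if anything falls off the work surface, if the arm or the gripper's body presses on something with over 40 N, if the wrist force passes 120 N, or if a joint passes its speed limit or range.

## Working session

There is one attempt and no reset: what is moved stays moved. The work goes in short steps, Python scripts to look and compute and a tool call to move; the robot and the scene stay as the last step left them, time stands still between calls to the robot, and variables do not carry over. Pictures are saved under pics/ and viewed, about 12 in all and at most 16, crops included, and the job is handed in when it is done.

Besides the shell and the picture viewer there is one more tool, called after "Emit:" by a JSON object that holds its "name" and its "arguments". servo_tool: Moves the arm, as the interface text tells. Its arguments: {"type":"object","properties":{"series":{"type":"string"}},"required":["series"]}

```bash
mkdir -p pics; cat > h.py <<'E'
import numpy as np, cv2
from bench import robot, snapshot, calibration
def cam(n):
    c=calibration(n); K=np.array([[c['fx'],0,c['cx']],[0,c['fy'],c['cy']],[0,0,1.]])
    R=cv2.Rodrigues(np.array(c['rvec'],float))[0]; return K,R,np.array(c['tvec'],float)
def cloud(n,d):
    K,R,t=cam(n); v,u=np.mgrid[:420,:560]
    p=np.stack([(u-K[0,2])/K[0,0]*d,(v-K[1,2])/K[1,1]*d,d],-1)
    P=(p-t)@R; P[d==0]=np.nan; return P
def proj(n,X):
    K,R,t=cam(n); p=(np.atleast_2d(X)@R.T+t)@K.T; return p[:,:2]/p[:,2:]
def save(name,im): cv2.imwrite('pics/'+name+'.png',cv2.cvtColor(im,cv2.COLOR_RGB2BGR))
E
python3 - <<'E'
from h import *
for n in('scene','side'):
    im,d=snapshot(n); save(n+'0',cv2.resize(im,(800,600))); np.savez('pics/'+n+'0.npz',im=im,d=d)
    K,R,t=cam(n); print(n,K[0,0],-R.T@t, R[2])
o=robot.get_obs(); print(o)
print(calibration('wrist'))
E
```

```text
scene 506.07683377418334 [ 1.72749604 -0.59842465  1.26023611] [-0.70390921  0.30278514 -0.6425208 ]
side 540.4643054022805 [-0.18610546  0.70023925  1.28250995] [ 0.44385028 -0.49888202 -0.74438811]
{'time': 0.1, 'joint_positions': array([-1.33511355e+00,  8.78701943e-02,  1.37209044e+00, -3.54250759e-05,
        1.68358359e+00, -1.03058540e-01]), 'qvel': array([-0.00017142, -0.00188777, -0.00425681,  0.00017323, -0.00064921,
       -0.00048724]), 'joint_torque': array([ 9.80891127e-04, -3.41253841e+01, -3.03300583e+01,  7.20105437e-02,
        3.04255367e-02, -9.60844545e-05]), 'tool_pos': array([ 0.18265591, -0.5182662 ,  0.20443361]), 'ee_rot': array([-3.13964782e+00, -1.65749132e-04,  3.38737200e-01]), 'wrist_force': array([-0.17374395,  0.05635005, -0.55266455]), 'wrist_torque': array([-0.02522989, -0.00793389, -0.01918791]), 'width': 0.0939355410006945}
{'fx': 325.19226210127806, 'fy': 325.19226210127806, 'cx': 285.3288089592695, 'cy': 205.15299161572148, 'tool_from_camera': array([[ 3.10100343e-05, -9.58864685e-01, -2.83863550e-01,
         8.34380026e-02],
       [ 9.99998918e-01,  4.47202242e-04, -1.40136497e-03,
        -3.04886137e-04],
       [ 1.47066380e-03, -2.83863199e-01,  9.58863661e-01,
        -1.78503925e-01],
       [ 0.00000000e+00,  0.00000000e+00,  0.00000000e+00,
         1.00000000e+00]])}
```

View pics/scene0.png

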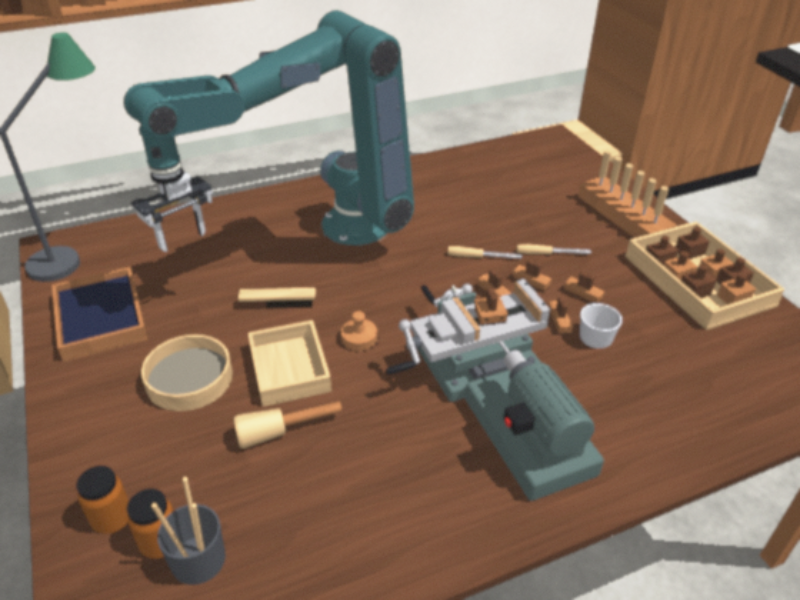

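View pics/side0.png

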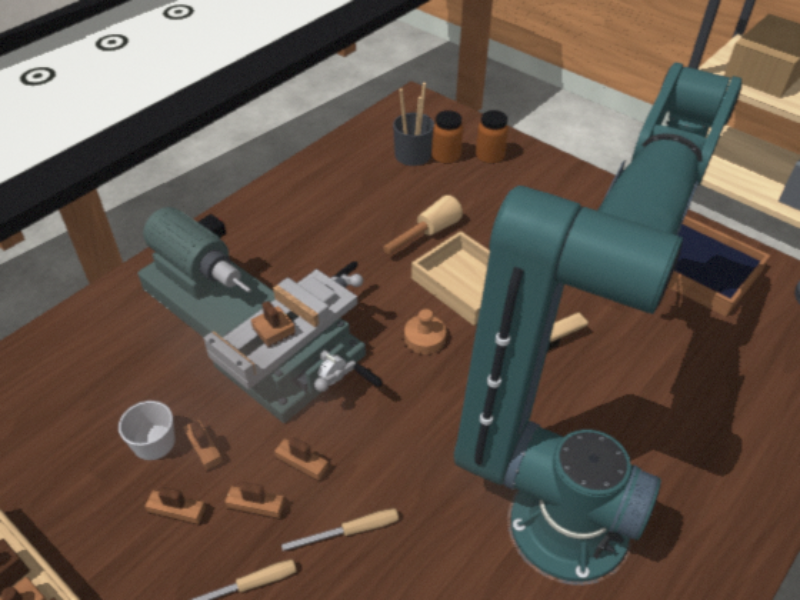

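The scene view shows 4 border blocks near the tin, at about (490,283), (530,273), (583,288) and (562,317). The machine is at about (500,370) with the corner block at (490,308), and the tray is at (288,362). The side view shows the same layout. Next I'll build a metric top view.

```bash
cat > top.py <<'E'
from h import *
def ortho(items,x0=.2,x1=1.0,y0=-.6,y1=.5,res=.001):
    H=np.full((int((x1-x0)/res),int((y1-y0)/res)),-1.);C=np.zeros(H.shape+(3,),np.uint8)
    for n,im,d in items:
        P=cloud(n,d).reshape(-1,3);c=im.reshape(-1,3)
        k=np.isfinite(P[:,0])&(P[:,0]>x0)&(P[:,0]<x1-.002)&(P[:,1]>y0)&(P[:,1]<y1-.002)&(P[:,2]<.3)
        P=P[k];c=c[k]
        o=np.argsort(P[:,2]);P=P[o];c=c[o]
        for di in(0,1):
          for dj in(0,1):
            i=((P[:,0]-x0)/res).astype(int)+di;j=((P[:,1]-y0)/res).astype(int)+dj
            b=P[:,2]>H[i,j];H[i[b],j[b]]=P[b,2];C[i[b],j[b]]=c[b]
    return H,C   # row=x, col=y
E
python3 - <<'E'
from top import *
it=[]
for n in('scene','side'):
    z=np.load(f'pics/{n}0.npz'); it.append((n,z['im'],z['d']))
    P=cloud(n,z['d']); print(n,np.nanmedian(P[150:400,100:450,2]))
H,C=ortho(it,.2,.9,-.45,.45,.001)
# flip so x up, y left
im=np.ascontiguousarray(C[::-1,::-1]); 
hm=cv2.applyColorMap((np.clip(H,0,.2)/.2*255).astype(np.uint8),cv2.COLORMAP_JET)[::-1,::-1]
im=cv2.resize(im,None,fx=.88,fy=.88,interpolation=cv2.INTER_NEAREST)
hm=hm.copy()
for k in range(-4,5): cv2.line(hm,(int((.45-k*.1)*1000),0),(int((.45-k*.1)*1000),699),(255,255,255),1)
for k in range(2,9): cv2.line(hm,(0,int((.9-k*.1)*1000)),(899,int((.9-k*.1)*1000)),(255,255,255),1)
cv2.imwrite('pics/hm0.png',cv2.resize(hm,None,fx=.85,fy=.85)[...,:])
E
```

```text
scene 0.0005769379499396957
side 0.003124870854349074
```

View pics/hm0.png

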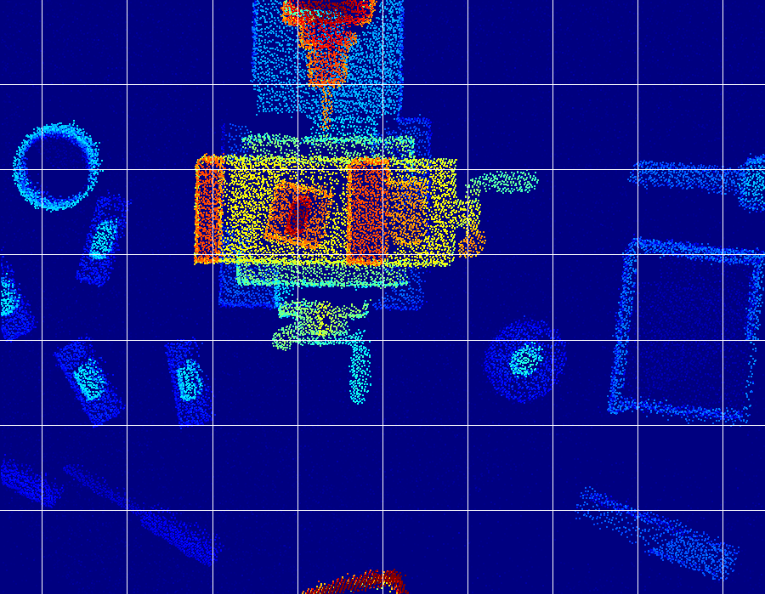

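The top view is clear: x=0.8…0.3 runs down from row 85 in 0.1 m steps, and y=+0.4…−0.4 runs across columns 42–722. The vise centre is near x 0.65 and the blocks stand to its left. Now the precise fits.

```bash
cat > meas.py <<'E'
from top import *
def load(tag,fresh=True):
    it=[]
    for n in('scene','side'):
        if fresh:
            im,d=snapshot(n); np.savez(f'pics/{n}{tag}.npz',im=im,d=d)
        else:
            z=np.load(f'pics/{n}{tag}.npz'); im,d=z['im'],z['d']
        it.append((n,im,d))
    return it
def pts(it,z0,z1,x0,x1,y0,y1):
    o=[]
    for n,im,d in it:
        P=cloud(n,d).reshape(-1,3); P=P[np.isfinite(P[:,0])]
        k=(P[:,2]>z0)&(P[:,2]<z1)&(P[:,0]>x0)&(P[:,0]<x1)&(P[:,1]>y0)&(P[:,1]<y1); o.append(P[k])
    return o
def rect(P):
    (c,s,a)=cv2.minAreaRect(P[:,:2].astype(np.float32)*1000)
    if s[0]<s[1]: s=s[::-1]; a+=90
    a=(a+90)%180-90
    return np.round(c,1),np.round(s,1),round(a,1)
def clusters(it,z0,z1,x0,x1,y0,y1,mn=25):
    P=np.vstack(pts(it,z0,z1,x0,x1,y0,y1)); m=np.zeros((1200,1400),np.uint8)
    i=(P[:,0]*1000).astype(int);j=(P[:,1]*1000+700).astype(int);m[i,j]=1
    m=cv2.dilate(m,np.ones((7,7)));n,l=cv2.connectedComponents(m);lab=l[i,j]
    return [P[lab==k] for k in range(1,n) if (lab==k).sum()>=mn]
E
python3 - <<'E'
from meas import *
it=load('0',False)
print('blocks: handle tops / bodies (x,y mm, size, angle long axis from x)')
for Q in clusters(it,.062,.08,.3,.75,.17,.48,15): print(' T',rect(Q),len(Q),Q[:,2].mean().round(4))
for Q in clusters(it,.020,.04,.35,.72,.17,.5,80): print(' B',rect(Q),len(Q))
print('corner');
for z in((.185,.21),(.148,.163)):
  for Q in clusters(it,*z,.56,.75,.05,.21): print('  ',z,rect(Q),len(Q),Q[:,2].mean().round(4))
print('jaws')
for Q in clusters(it,.150,.17,.5,.75,-.05,.3,60): print('  ',rect(Q),len(Q),Q[:,2].mean().round(4),np.percentile(Q[:,:2],[1,99],axis=0).round(4).tolist())
print('tray')
for Q in clusters(it,.04,.06,.35,.65,-.5,-.25,60): print('  ',rect(Q),len(Q),Q[:,2].mean().round(4))
print('base')
for Q in clusters(it,.02,.065,.5,.9,-.05,.3,200): print('  ',rect(Q),len(Q))
print('vise handle')
for Q in clusters(it,.06,.2,.62,.75,-.14,-.0): print('  ',rect(Q),len(Q),Q[:,2].min(),Q[:,2].max())
print('feed handle')
for Q in clusters(it,.03,.2,.40,.53,.0,.25): print('  ',rect(Q),len(Q),Q[:,2].min(),Q[:,2].max(),Q[:,2].mean())
E
```

```text
blocks: handle tops / bodies (x,y mm, size, angle long axis from x)
 T (array([451.1, 226.8]), array([45.7, 26.7]), 10.6) 147 0.0688
 T (array([452.1, 342.2]), array([41.8, 31.8]), 33.9) 155 0.0698
 T (array([549.8, 443.3]), array([40. , 27.9]), 27.7) 159 0.0698
 T (array([618.1, 327.3]), array([51.7, 21.8]), -19.9) 138 0.0699
 T (array([699.6, 381.3]), array([104.9, 100.2]), 87.4) 371 0.0674
 B (array([449.2, 225.3]), array([102. ,  45.7]), 11.5) 475
 B (array([451.4, 342.4]), array([103.1,  49.3]), 28.4) 557
 B (array([551.1, 445.3]), array([105.3,  45.8]), 25.8) 567
 B (array([588.4, 181. ]), array([100.8,  21.5]), -0.5) 224
 B (array([616.4, 326.8]), array([111.1,  41.1]), -16.2) 423
 B (array([677. , 400.3]), array([81.5, 34.6]), 53.3) 210
corner
   (0.185, 0.21) (array([646.1,  97.4]), array([51.8, 22.7]), -14.1) 141 0.1939
   (0.148, 0.163) (array([653.6, 197.8]), array([127.6,  24.4]), -0.3) 378 0.158
   (0.148, 0.163) (array([646.5,  97.2]), array([75.5, 70. ]), -12.7) 538 0.154
jaws
   (array([649.9,  16.2]), array([128.2,  51.6]), -0.6) 859 0.1591 [[0.5883, -0.0078], [0.7109, 0.0405]]
   (array([653.5, 203.4]), array([128.8,  33.9]), -1.9) 598 0.1589 [[0.5911, 0.1871], [0.7133, 0.2195]]
   (array([646.5,  97.2]), array([75.5, 70. ]), -12.7) 531 0.155 [[0.6082, 0.0621], [0.6815, 0.1356]]
tray
   (array([ 508.7, -357.5]), array([213.5, 170.4]), -6.4) 936 0.0472
base
   (array([581.6, 147.8]), array([112.5,  87.6]), -1.3) 702
   (array([559. , -20.3]), array([58.2, 52.2]), 86.3) 219
   (array([775. ,  52.3]), array([249.7, 204.5]), -0.1) 2855
vise handle
   (array([679.1, -69.9]), array([139.9, 118.2]), 89.8) 1660 0.06911841885517586 0.16581614459482044
feed handle
   (array([449.8, 226.7]), array([96.8, 43. ]), 7.7) 404 0.030013883161626613 0.07677606002824951 0.05040343145032656
   (array([477. ,  71.1]), array([115.4, 106. ]), 89.9) 851 0.04287685806505778 0.12638453469317945 0.09012292664415363
```

```bash
cat > d.py <<'E'
import sys
from h import *
from scipy.spatial.transform import Rotation as Ro
o=robot.get_obs(); R=Ro.from_euler('xyz',o['ee_rot']).as_matrix()
print('t',round(o['time'],2),'tcp',o['tool_pos'].round(4),'rot',o['ee_rot'].round(4),'F',o['wrist_force'].round(1),'w',round(o['width'],4),'q6',o['joint_positions'][5].round(2))
p=o['tool_pos']
a=[float(v) for v in sys.argv[1:]]
for k in range(0,len(a),4):
    x,y,z,psi=a[k:k+4]; D=np.array([x,y,z])-o['tool_pos']; s=R.T@D*100
    t=-(psi-o['ee_rot'][2]); t=(t+np.pi/2)%np.pi-np.pi/2
    print('->',a[k:k+4],'shift cm',s.round(2),'turn',round(t,3),'rows',int(np.ceil(np.linalg.norm(s)/4.17)))
E
cat > wr.py <<'E'
from meas import *
from scipy.spatial.transform import Rotation as Ro
def wcloud():
    o=robot.get_obs(); im,d=snapshot('wrist'); c=calibration('wrist'); T=c['tool_from_camera']
    v,u=np.mgrid[:420,:560]; a=(u-c['cx']); b=(v-c['cy']); r=np.hypot(a,b)+1e-9; th=r/c['fx']; k=np.tan(np.minimum(th,1.5))/r
    p=np.stack([a*k*d,b*k*d,d],-1); p[(d==0)|(th>1.3)]=np.nan
    p=p@T[:3,:3].T+T[:3,3]; R=Ro.from_euler('xyz',o['ee_rot']).as_matrix()
    return im,p@R.T+o['tool_pos']
def wclusters(P,z0,z1,x0,x1,y0,y1,mn=60):
    P=P.reshape(-1,3);P=P[np.isfinite(P[:,0])]
    k=(P[:,2]>z0)&(P[:,2]<z1)&(P[:,0]>x0)&(P[:,0]<x1)&(P[:,1]>y0)&(P[:,1]<y1);P=P[k]
    m=np.zeros((1200,1400),np.uint8);i=(P[:,0]*1000).astype(int);j=(P[:,1]*1000+700).astype(int);m[i,j]=1
    m=cv2.dilate(m,np.ones((5,5)));n,l=cv2.connectedComponents(m);lab=l[i,j]
    return [P[lab==q] for q in range(1,n) if (lab==q).sum()>=mn]
E
python3 d.py .18 -.51 .38 0.339  .60 .09 .36 1.34
```

```text
t 0.1 tcp [ 0.1827 -0.5183  0.2044] rot [-3.1396e+00 -2.0000e-04  3.3870e-01] F [-0.2  0.1 -0.6] w 0.0939 q6 -0.1
-> [0.18, -0.51, 0.38, 0.339] shift cm [  0.03  -0.9  -17.55] turn -0.0 rows 5
-> [0.6, 0.09, 0.36, 1.34] shift cm [ 59.58 -43.53 -15.46] turn -1.001 rows 19
```

Emit:
{"name": "servo_tool", "arguments": {"series": "-1 0 0 -12 0; -1 0 0 -12 0; -1 0 0 -12 0; -1 60 -44 -13 -1; -1 60 -44 -13 -1; -1 60 -44 -13 -1; -1 60 -44 -13 -1; -1 60 -44 -13 -1; -1 60 -44 -13 -1; -1 60 -44 -13 -1; -1 60 -44 -13 -1; -1 60 -44 -13 -1; -1 60 -44 -13 -1; -1 60 -44 -13 -1; -1 60 -44 -13 -1; -1 60 -44 -13 -1; -1 60 -44 -13 -1; -1 60 -44 -13 -1; -1 60 -44 -13 -1; -1 60 -44 -13 -1"}}

```text
time: 1.77
tool_pos: [0.5829, 0.0682, 0.3344]
ee_rot: [-3.141, 0.0, 1.339]
wrist_force: [1.3, 0.2, 0.2]
width: 0.0939
```

Emit:
{"name": "servo_tool", "arguments": {"series": "-1 0 0 0 0; -1 0 0 0 0; -1 0 0 0 0"}}

```text
time: 2.02
tool_pos: [0.582, 0.066, 0.3343]
ee_rot: [-3.14, 0.001, 1.339]
wrist_force: [-0.4, -0.6, 0.5]
width: 0.0944
```

```bash
python3 d.py .6 .09 .34 1.34; python3 - <<'E'
from wr import *
im,P=wcloud(); save('w1',im); np.save('pics/w1.npy',P)
for z in((.185,.21),(.148,.165)):
  for Q in wclusters(P,*z,.5,.8,-.1,.3): print('  ',z,rect(Q),len(Q),Q[:,2].mean().round(4),np.percentile(Q[:,:2],[1,99],axis=0).round(4).tolist())
E
```

```text
t 2.02 tcp [0.582  0.066  0.3343] rot [-3.1401e+00  1.0000e-03  1.3391e+00] F [-0.4 -0.6  0.5] w 0.0944 q6 0.25
-> [0.6, 0.09, 0.34, 1.34] shift cm [ 2.75  1.2  -0.58] turn -0.001 rows 1
   (0.185, 0.21) (array([646. ,  99.4]), array([40.8, 18.2]), -12.1) 713 0.1952 [[0.6261, 0.0887], [0.6654, 0.111]]
   (0.148, 0.165) (array([650.1,  18.2]), array([120.1,  42.5]), -0.6) 3517 0.1593 [[0.5916, -0.0013], [0.7077, 0.0391]]
   (0.148, 0.165) (array([652.2, 205.5]), array([120.1,  25.9]), -0.8) 2512 0.1595 [[0.5938, 0.1926], [0.7103, 0.2177]]
   (0.148, 0.165) (array([646.2, 100.1]), array([64.4, 63. ]), -12.7) 2354 0.1541 [[0.6113, 0.066], [0.6803, 0.1347]]
```

```bash
python3 d.py .646 .0997 .160 1.355 .646 .0997 .27 1.355 .508 -.358 .30 1.46
```

```text
t 2.07 tcp [0.5818 0.0653 0.335 ] rot [-3.1413e+00  7.0000e-04  1.3379e+00] F [-0.5 -0.7  0.4] w 0.0939 q6 0.25
-> [0.646, 0.0997, 0.16, 1.355] shift cm [ 4.84  5.45 17.49] turn -0.017 rows 5
-> [0.646, 0.0997, 0.27, 1.355] shift cm [4.83 5.45 6.49] turn -0.017 rows 3
-> [0.508, -0.358, 0.3, 1.46] shift cm [-42.89   2.59   3.53] turn -0.122 rows 11
```

Emit:
{"name": "servo_tool", "arguments": {"series": "-1 4.84 5.45 8 -0.017; -1 4.84 5.45 8 -0.017; -1 4.84 5.45 8 -0.017; -1 4.84 5.45 10 -0.017; -1 4.84 5.45 13 -0.017; -1 4.84 5.45 15.5 -0.017; -1 4.84 5.45 17.2 -0.017; -1 4.84 5.45 17.2 -0.017; -0.2 4.84 5.45 17.2 -0.017; 1 4.84 5.45 17.2 -0.017; 1 4.84 5.45 17.2 -0.017; 1 4.84 5.45 17.2 -0.017; 1 4.84 5.45 17.2 -0.017; 1 4.84 5.45 17.2 -0.017; 1 4.84 5.45 15 -0.017; 1 4.84 5.45 12 -0.017; 1 4.84 5.45 8 -0.017; 1 4.84 5.45 6 -0.017; 1 4.84 5.45 4 -0.017"}}

```text
time: 3.65
tool_pos: [0.6468, 0.1009, 0.2984]
ee_rot: [3.138, -0.001, 1.356]
wrist_force: [0.3, 0.4, -0.1]
width: 0.0239
```

```bash
python3 d.py .508 -.358 .28 1.46 .508 -.358 .05 1.46 
```

```text
t 3.65 tcp [0.6468 0.1009 0.2984] rot [ 3.1376e+00 -1.1000e-03  1.3561e+00] F [ 0.3  0.4 -0.1] w 0.0239 q6 0.28
-> [0.508, -0.358, 0.28, 1.46] shift cm [-47.8   -3.79   1.77] turn -0.104 rows 12
-> [0.508, -0.358, 0.05, 1.46] shift cm [-47.82  -3.89  24.77] turn -0.104 rows 13
```

Emit:
{"name": "servo_tool", "arguments": {"series": "-1 0 0 0 0; -1 0 0 0 0; -1 0 0 0 0; -1 0 0 0 0; -1 0 0 0 0; -1 0 0 0 0; -1 0 0 0 0; -1 0 0 0 0; -1 0 0 0 0; -1 0 0 0 0"}}

```text
time: 4.48
tool_pos: [0.6464, 0.1007, 0.295]
ee_rot: [3.142, 0.0, 1.356]
wrist_force: [-0.2, 0.4, -0.4]
width: 0.0872
```

```bash
python3 d.py; python3 - <<'E'
from wr import *
im,P=wcloud(); save('w2',im)
for z in((.185,.21),(.148,.165)):
  for Q in wclusters(P,*z,.5,.8,-.1,.3): print('  ',z,rect(Q),len(Q),Q[:,2].mean().round(4))
E
```

```text
t 4.48 tcp [0.6464 0.1007 0.295 ] rot [3.1415e+00 1.0000e-04 1.3557e+00] F [-0.2  0.4 -0.4] w 0.0872 q6 0.28
   (0.185, 0.21) (array([646.2,  99.1]), array([39.4, 18.7]), -13.4) 891 0.1948
   (0.148, 0.165) (array([649.3,  18.6]), array([119.4,  42.6]), -0.8) 3991 0.1591
   (0.148, 0.165) (array([652.5, 205.8]), array([119.8,  25.6]), -1.0) 3156 0.1598
   (0.148, 0.165) (array([646.2,  99.3]), array([64.5, 64.4]), -13.5) 2721 0.1543
   (0.148, 0.165) (array([774.7,  67. ]), array([47.8,  5.6]), 0.9) 74 0.1485
```

View pics/w2.png

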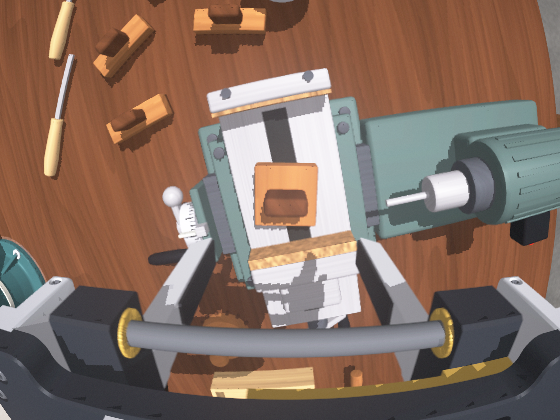

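The wrist view shows the block untouched at (287,205): the fingers are slow, about 76 mm/s, and I lifted before they had closed. I'll repeat with them partly closed beforehand and a longer closing time.

Emit:
{"name": "servo_tool", "arguments": {"series": "-0.2 -0.1 0 4 0.01; -0.2 -0.1 0 8 0.01; -0.2 -0.1 0 11 0.01; -0.2 -0.1 0 13 0.01; -0.2 -0.1 0 13.5 0.01; 1 -0.1 0 13.5 0.01; 1 -0.1 0 13.5 0.01; 1 -0.1 0 13.5 0.01; 1 -0.1 0 13.5 0.01; 1 -0.1 0 13.5 0.01; 1 -0.1 0 13.5 0.01; 1 -0.1 0 13.5 0.01; 1 -0.1 0 13.5 0.01; 1 -0.1 0 13 0.01; 1 -0.1 0 11 0.01; 1 -0.1 0 8 0.01; 1 -0.1 0 4 0.01; 1 -0.1 0 1 0.01; 1 -0.1 0 1 0.01; 1 -0.1 0 1 0.01"}}

```text
time: 6.2
tool_pos: [0.6471, 0.0997, 0.2876]
ee_rot: [3.137, -0.001, 1.346]
wrist_force: [-0.1, 0.2, -2.0]
width: 0.0399
```

```bash
python3 d.py .508 -.358 .25 1.46 .508 -.358 .044 1.46 
```

```text
t 6.2 tcp [0.6471 0.0997 0.2876] rot [ 3.1367e+00 -1.3000e-03  1.3458e+00] F [-0.1  0.2 -2. ] w 0.0399 q6 0.29
-> [0.508, -0.358, 0.25, 1.46] shift cm [-47.73  -3.36   3.68] turn -0.114 rows 12
-> [0.508, -0.358, 0.044, 1.46] shift cm [-47.76  -3.46  24.28] turn -0.114 rows 13
```

Emit:
{"name": "servo_tool", "arguments": {"series": "1 -47.7 -3.4 3 -0.11; 1 -47.7 -3.4 3 -0.11; 1 -47.7 -3.4 3 -0.11; 1 -47.7 -3.4 3 -0.11; 1 -47.7 -3.4 3 -0.11; 1 -47.7 -3.4 3 -0.11; 1 -47.7 -3.4 3 -0.11; 1 -47.7 -3.4 3 -0.11; 1 -47.7 -3.4 3 -0.11; 1 -47.7 -3.4 3 -0.11; 1 -47.7 -3.4 3 -0.11; 1 -47.7 -3.4 3 -0.11; 1 -47.7 -3.4 7 -0.11; 1 -47.7 -3.4 11 -0.11; 1 -47.7 -3.4 15 -0.11; 1 -47.7 -3.4 19 -0.11; 1 -47.7 -3.4 22 -0.11; 1 -47.7 -3.4 23.3 -0.11; 1 -47.7 -3.4 23.8 -0.11; 1 -47.7 -3.4 23.8 -0.11"}}

```text
time: 7.87
tool_pos: [0.505, -0.3564, 0.0451]
ee_rot: [-3.137, -0.003, 1.456]
wrist_force: [0.1, -0.4, -0.8]
width: 0.0399
```

```bash
python3 d.py .508 -.358 .0435 1.46 .43 -.3 .33 1.57 
```

```text
t 7.87 tcp [ 0.505  -0.3564  0.0451] rot [-3.1373e+00 -2.7000e-03  1.4558e+00] F [ 0.1 -0.4 -0.8] w 0.0399 q6 -0.59
-> [0.508, -0.358, 0.0435, 1.46] shift cm [-0.13  0.32  0.16] turn -0.004 rows 1
-> [0.43, -0.3, 0.33, 1.57] shift cm [  4.82  -8.22 -28.44] turn -0.114 rows 8
```

Emit:
{"name": "servo_tool", "arguments": {"series": "1 0 0 0.2 0; 1 0 0 0.2 0; -0.1 0 0 0.2 0; -0.1 0 0 0.2 0; -0.1 0 0 0.2 0; -0.1 0 0 0.2 0; -0.1 0 0 0.2 0; -0.2 0 0 -4 0; -0.2 0 0 -8 0; -0.2 0 0 -12 0; -0.2 0 0 -16 0; -0.2 0 0 -20 0; -0.2 0 0 -24 0; -0.2 0 0 -28 0; -0.2 63 -7 -29 -0.11; -0.2 63 -7 -29 -0.11; -0.2 63 -7 -29 -0.11; -0.2 63 -7 -29 -0.11; -0.2 63 -7 -29 -0.11; -0.2 63 -7 -29 -0.11"}}

```text
time: 9.53
tool_pos: [0.5073, -0.1059, 0.3312]
ee_rot: [3.141, 0.0, 1.565]
wrist_force: [1.8, -0.3, -0.5]
width: 0.0566
```

```bash
python3 d.py .50 .28 .33 1.57; python3 - <<'E'
from wr import *
im,P=wcloud()
for z in((.068,.09),(.03,.044)):
  for Q in wclusters(P,*z,.35,.7,-.5,-.2): print('  ',z,rect(Q),len(Q),Q[:,2].mean().round(4))
E
```

```text
t 9.53 tcp [ 0.5073 -0.1059  0.3312] rot [3.1408e+00 2.0000e-04 1.5653e+00] F [ 1.8 -0.3 -0.5] w 0.0566 q6 -0.31
-> [0.5, 0.28, 0.33, 1.57] shift cm [38.59 -0.95  0.11] turn -0.005 rows 10
   (0.068, 0.09) (array([ 505.5, -352.8]), array([39.9, 14.6]), 1.2) 199 0.0763
   (0.03, 0.044) (array([ 445.1, -492.7]), array([95.5, 13.9]), -0.4) 221 0.0373
   (0.03, 0.044) (array([ 509.6, -279.5]), array([160.7,   3.6]), -6.5) 378 0.037
   (0.03, 0.044) (array([ 506. , -356.5]), array([65.2, 64.6]), 84.5) 764 0.0367
   (0.03, 0.044) (array([ 684.5, -315.9]), array([49.2, 13.2]), 70.5) 127 0.0385
```

The corner block is flat in the tray at (0.506, −0.356). Now the border blocks.

Emit:
{"name": "servo_tool", "arguments": {"series": "-0.2 38.5 -1 0 0; -0.2 38.5 -1 0 0; -0.2 38.5 -1 0 0; -0.2 38.5 -1 0 0; -0.2 38.5 -1 0 0; -0.2 38.5 -1 0 0; -0.2 38.5 -1 0 0; -0.2 38.5 -1 0 0; -0.2 38.5 -1 0 0; -0.2 38.5 -1 0 0; -0.2 38.5 -1 0 0; -0.2 38.5 -1 0 0; -0.2 38.5 -1 0 0"}}

```text
time: 10.67
tool_pos: [0.5001, 0.2758, 0.3312]
ee_rot: [3.141, 0.001, 1.564]
wrist_force: [0.5, -0.1, -0.6]
width: 0.0564
```

```bash
cat > bl.py <<'E'
from wr import *
im,P=wcloud(); a,b,c,d=.36,.72,.18,.52
T=[rect(Q)+(len(Q),Q[:,2].mean().round(4)) for Q in wclusters(P,.062,.08,a,b,c,d)]
B=[rect(Q)+(len(Q),) for Q in wclusters(P,.022,.036,a,b,c,d)]
for t in T: print('T',t)
for t in B: print('B',t)
E
python3 bl.py;  python3 d.py .45 .227 .038 1.762
```

```text
T (array([449.7, 346.5]), array([40.8, 18.3]), 27.3, 375, np.float64(0.0706))
T (array([450.6, 228.3]), array([39.8, 18.3]), 8.8, 348, np.float64(0.0703))
T (array([550. , 447.9]), array([40. , 18.9]), 26.7, 383, np.float64(0.0702))
T (array([616.1, 330.2]), array([40.4, 18.2]), -14.9, 351, np.float64(0.0701))
T (array([686.2, 385.2]), array([99.3, 67.1]), 89.8, 406, np.float64(0.0681))
B (array([450.4, 228.2]), array([100.1,  34.3]), 10.5, 986)
B (array([449.7, 346.4]), array([100.6,  34.7]), 28.9, 1129)
B (array([549.9, 447.9]), array([101.2,  35.4]), 27.2, 1066)
B (array([575.2, 187.1]), array([68.4,  8.2]), 3.1, 158)
B (array([616.2, 330. ]), array([101. ,  34.8]), -16.2, 1041)
B (array([664.3, 381.1]), array([61.2, 12.4]), -83.6, 61)
t 10.72 tcp [0.5001 0.2755 0.3313] rot [3.1409e+00 5.0000e-04 1.5633e+00] F [-0.4 -0.2  0. ] w 0.0564 q6 0.41
-> [0.45, 0.227, 0.038, 1.762] shift cm [-4.88 -4.99 29.33] turn -0.199 rows 8
```

Emit:
{"name": "servo_tool", "arguments": {"series": "-0.2 -4.8 -4.9 4 -0.186; -0.2 -4.8 -4.9 8 -0.186; -0.2 -4.8 -4.9 12 -0.186; -0.2 -4.8 -4.9 16 -0.186; -0.2 -4.8 -4.9 20 -0.186; -0.2 -4.8 -4.9 24 -0.186; -0.2 -4.8 -4.9 27 -0.186; -0.2 -4.8 -4.9 29 -0.186; -0.2 -4.8 -4.9 29.4 -0.186; -0.2 -4.8 -4.9 29.4 -0.186; 1 -4.8 -4.9 29.4 -0.186; 1 -4.8 -4.9 29.4 -0.186; 1 -4.8 -4.9 29.4 -0.186; 1 -4.8 -4.9 29.4 -0.186; 1 -4.8 -4.9 29.4 -0.186; 1 -4.8 -4.9 29.4 -0.186; 1 -4.8 -4.9 26 -0.186; 1 -4.8 -4.9 22 -0.186; 1 -4.8 -4.9 18 -0.186; 1 -4.8 -4.9 14 -0.186"}}

```text
time: 12.38
tool_pos: [0.4501, 0.2296, 0.193]
ee_rot: [3.141, 0.0, 1.752]
wrist_force: [1.6, 0.6, -0.3]
width: 0.0398
```

```bash
python3 d.py .651 .164 .22 1.557 .651 .164 .165 1.557
```

```text
t 12.38 tcp [0.4501 0.2296 0.193 ] rot [3.141  0.     1.7521] F [ 1.6  0.6 -0.3] w 0.0398 q6 0.18
-> [0.651, 0.164, 0.22, 1.557] shift cm [-10.07  18.58  -2.69] turn 0.195 rows 6
-> [0.651, 0.164, 0.165, 1.557] shift cm [-10.07  18.58   2.81] turn 0.195 rows 6
```

Emit:
{"name": "servo_tool", "arguments": {"series": "1 0 0 -4 0; 1 0 0 -4 0; 1 -10 18.6 -4 0.195; 1 -10 18.6 -4 0.195; 1 -10 18.6 -4 0.195; 1 -10 18.6 -4 0.195; 1 -10 18.6 -4 0.195; 1 -10 18.6 -4 0.195; 1 -10 18.6 -4 0.195; 1 -10 18.6 -1 0.195; 1 -10 18.6 1.5 0.195; 1 -10 18.6 2.8 0.195; 1 -10 18.6 3 0.195; 1 -10 18.6 3 0.195"}}

```text
time: 13.55
tool_pos: [0.6501, 0.1656, 0.1627]
ee_rot: [3.14, -0.0, 1.558]
wrist_force: [-1.2, -0.0, 0.8]
width: 0.0402
```

```bash
python3 d.py .651 .176 .161 1.557
```

```text
t 13.55 tcp [0.6501 0.1656 0.1627] rot [ 3.1404e+00 -5.0000e-04  1.5582e+00] F [-1.2 -0.   0.8] w 0.0402 q6 0.18
-> [0.651, 0.176, 0.161, 1.557] shift cm [1.04 0.08 0.17] turn 0.001 rows 1
```

Emit:
{"name": "servo_tool", "arguments": {"series": "1 0.2 0.1 0.1 0; 1 0.5 0.1 0.1 0; 1 0.8 0.1 0.1 0; 1 1.0 0.1 0.1 0; 1 1.1 0.1 0.1 0; 1 1.1 0.1 0.1 0; 1 1.1 0.1 0.1 0"}}

```text
time: 14.13
tool_pos: [0.653, 0.1753, 0.1628]
ee_rot: [3.138, 0.001, 1.557]
wrist_force: [-0.1, -2.8, 5.0]
width: 0.0401
```

```bash
python3 d.py .651 .176 .161 1.557
```

```text
t 14.13 tcp [0.653  0.1753 0.1628] rot [3.1376e+00 1.1000e-03 1.5570e+00] F [-0.1 -2.8  5. ] w 0.0401 q6 0.19
-> [0.651, 0.176, 0.161, 1.557] shift cm [ 0.07 -0.2   0.18] turn -0.0 rows 1
```

Emit:
{"name": "servo_tool", "arguments": {"series": "-0.2 1 0 0 0; -0.2 1 0 0 0; -0.2 1 0 0 0; -0.2 1 0 0 0; -0.2 1 0 0 0; -0.2 1 0 -2 0; -0.2 1 0 -6 0; -0.2 1 0 -10 0; -0.2 5 -10 -14 0; -0.2 8 -14 -16 0; -0.2 11 -18 -17 0; -0.2 12 -20 -17 0; -0.2 12 -20 -17 0; -0.2 12 -20 -17 0"}}

```text
time: 15.3
tool_pos: [0.4517, 0.2996, 0.3309]
ee_rot: [3.141, -0.001, 1.558]
wrist_force: [1.2, 0.7, 0.4]
width: 0.0565
```

```bash
cat >> bl.py <<'E'
print('vise')
for z in((.185,.21),(.146,.157),(.157,.166)):
  for Q in wclusters(P,*z,.56,.75,-.05,.25): print('  ',z,rect(Q),len(Q),Q[:,2].mean().round(4))
E
python3 bl.py;  python3 d.py .4497 .3464 .0365 2.068
```

```text
T (array([449.9, 346.7]), array([40. , 18.3]), 27.2, 378, np.float64(0.0704))
T (array([550., 448.]), array([40. , 18.7]), 26.1, 360, np.float64(0.0703))
T (array([616. , 330.3]), array([39.8, 18. ]), -14.7, 325, np.float64(0.0699))
T (array([686.2, 385. ]), array([98.7, 67.4]), -89.8, 384, np.float64(0.0679))
B (array([449.7, 346. ]), array([100.3,  35.2]), 29.6, 1126)
B (array([550.2, 448. ]), array([101.2,  34.9]), 27.2, 1053)
B (array([582.4, 187.8]), array([84.1,  6.4]), 0.4, 203)
B (array([615.9, 330.3]), array([100.2,  34.9]), -16.2, 940)
B (array([668.5, 387.5]), array([73.7, 22. ]), 86.5, 99)
vise
   (0.185, 0.21) (array([652.8, 178.9]), array([40.8, 15.2]), -12.3) 221 0.1918
   (0.146, 0.157) (array([649.2, 217.8]), array([119.2,  24.8]), 11.2) 346 0.1519
   (0.146, 0.157) (array([653.9, 177.3]), array([103.4,  38.5]), -0.4) 978 0.1536
   (0.157, 0.166) (array([652.2, 206.3]), array([119.3,  25.8]), -0.5) 1303 0.1595
   (0.157, 0.166) (array([649.8, 181.4]), array([40.5, 13.3]), 17.9) 101 0.162
t 15.35 tcp [0.4484 0.3024 0.3337] rot [ 3.1407 -0.005   1.5634] F [-1.5  1.3  1.4] w 0.0565 q6 0.49
-> [0.4497, 0.3464, 0.0365, 2.068] shift cm [ 4.25  0.07 29.74] turn -0.505 rows 8
```

Emit:
{"name": "servo_tool", "arguments": {"series": "-0.2 4.3 0.1 4 -0.5; -0.2 4.3 0.1 8 -0.5; -0.2 4.3 0.1 12 -0.5; -0.2 4.3 0.1 16 -0.5; -0.2 4.3 0.1 20 -0.5; -0.2 4.3 0.1 24 -0.5; -0.2 4.3 0.1 27 -0.5; -0.2 4.3 0.1 29.3 -0.5; -0.2 4.3 0.1 29.7 -0.5; -0.2 4.3 0.1 29.7 -0.5; 1 4.3 0.1 29.7 -0.5; 1 4.3 0.1 29.7 -0.5; 1 4.3 0.1 29.7 -0.5; 1 4.3 0.1 29.7 -0.5; 1 4.3 0.1 29.7 -0.5; 1 4.3 0.1 29.7 -0.5; 1 4.3 0.1 26 -0.5; 1 4.3 0.1 22 -0.5; 1 4.3 0.1 18 -0.5; 1 4.3 0.1 14 -0.5"}}

```text
time: 17.02
tool_pos: [0.4554, 0.3412, 0.1912]
ee_rot: [-3.141, 0.0, 2.057]
wrist_force: [0.5, 0.5, -1.6]
width: 0.0399
```

```bash
python3 d.py .651 .134 .24 1.557 .651 .134 .162 1.557
```

```text
t 17.02 tcp [0.4554 0.3412 0.1912] rot [-3.1407e+00  1.0000e-04  2.0569e+00] F [ 0.5  0.5 -1.6] w 0.0399 q6 0.06
-> [0.651, 0.134, 0.24, 1.557] shift cm [-27.46   7.61  -4.89] turn 0.5 rows 7
-> [0.651, 0.134, 0.162, 1.557] shift cm [-27.46   7.62   2.91] turn 0.5 rows 7
```

Emit:
{"name": "servo_tool", "arguments": {"series": "1 0 0 -5 0; 1 0 0 -5 0; 1 -28.3 7.15 -5.5 0.5; 1 -28.3 7.15 -5.5 0.5; 1 -28.3 7.15 -5.5 0.5; 1 -28.3 7.15 -5.5 0.5; 1 -28.3 7.15 -5.5 0.5; 1 -28.3 7.15 -5.5 0.5; 1 -28.3 7.15 -5.5 0.5; 1 -28.3 7.15 -5.5 0.5; 1 -28.3 7.15 -5.5 0.5; 1 -28.3 7.15 -5.5 0.5; 1 -28.3 7.15 -5.5 0.5; 1 -28.3 7.15 -5.5 0.5"}}

```text
time: 18.18
tool_pos: [0.6505, 0.1261, 0.2452]
ee_rot: [3.141, -0.0, 1.559]
wrist_force: [-0.4, 0.4, -1.2]
width: 0.0399
```

```bash
python3 d.py .652 .125 .163 1.557;python3 - <<'E'
from wr import *
im,P=wcloud()
for z in((.225,.25),(.26,.29),(.146,.156),(.157,.168)):
  for Q in wclusters(P,*z,.56,.75,.02,.25): print('  ',z,rect(Q),len(Q),Q[:,2].mean().round(4))
E
```

```text
t 18.18 tcp [0.6505 0.1261 0.2452] rot [ 3.1413e+00 -2.0000e-04  1.5589e+00] F [-0.4  0.4 -1.2] w 0.0399 q6 0.12
-> [0.652, 0.125, 0.163, 1.557] shift cm [-0.11  0.15  8.22] turn 0.002 rows 2
   (0.225, 0.25) (array([650.9, 133.8]), array([100.3,  34.1]), 0.3) 5872 0.2401
   (0.26, 0.29) (array([650.9, 131. ]), array([64.2, 24.9]), -1.0) 5008 0.2786
   (0.146, 0.156) (array([653.5, 175.6]), array([100.9,  36.6]), -0.6) 3129 0.154
   (0.146, 0.156) (array([649.9,  38.8]), array([75.1,  2.6]), -0.9) 407 0.1512
   (0.157, 0.168) (array([652.6, 205.5]), array([119.2,  25.3]), -0.7) 4343 0.1598
   (0.157, 0.168) (array([649.5,  29.9]), array([81.5, 19.9]), -0.1) 1389 0.1594
```

Emit:
{"name": "servo_tool", "arguments": {"series": "1 0 0.15 3 0.015; 1 0 0.15 6 0.015; 1 0 0.15 7.8 0.015; 1 0 0.15 8.2 0.015; 1 0 0.15 8.25 0.015; 1 0 0.15 8.25 0.015; 1 0.3 0.15 8.25 0.015; 1 0.6 0.15 8.25 0.015; 1 0.8 0.15 8.25 0.015; 1 0.9 0.15 8.25 0.015; 1 0.9 0.15 8.25 0.015; 1 0.9 0.15 8.25 0.015"}}

```text
time: 19.23
tool_pos: [0.6529, 0.1338, 0.1626]
ee_rot: [3.141, -0.0, 1.542]
wrist_force: [-0.2, 0.1, -1.0]
width: 0.0397
```

```bash
python3 d.py .652 .125 .163 1.557
```

```text
t 19.23 tcp [0.6529 0.1338 0.1626] rot [ 3.1413e+00 -1.0000e-04  1.5420e+00] F [-0.2  0.1 -1. ] w 0.0397 q6 0.15
-> [0.652, 0.125, 0.163, 1.557] shift cm [-0.88 -0.07 -0.04] turn -0.015 rows 1
```

Emit:
{"name": "servo_tool", "arguments": {"series": "1 0.1 0 0.1 0; 1 0.2 0 0.2 0; 1 0.2 0 0.2 0; -0.2 0.1 0 0.2 0; -0.2 0.1 0 0.2 0; -0.2 0.1 0 0.2 0; -0.2 0.1 0 0.2 0; -0.2 0.1 0 0 0; -0.2 0 0 -4 0; -0.2 0 0 -8 0; -0.2 10 -9 -17 0; -0.2 10 -9 -17 0; -0.2 22 -9 -17 0; -0.2 22 -9 -17 0; -0.2 22 -9 -17 0; -0.2 22 -9 -17 0; -0.2 22 -9 -17 0; -0.2 22 -9 -17 0; -0.2 22 -9 -17 0"}}

```text
time: 20.82
tool_pos: [0.5693, 0.3562, 0.3322]
ee_rot: [3.141, 0.001, 1.543]
wrist_force: [0.8, 0.0, 0.2]
width: 0.0563
```

```bash
python3 bl.py;  python3 d.py .616 .330 .0365 1.30
```

```text
T (array([550.1, 448. ]), array([39.5, 18.3]), 26.7, 369, np.float64(0.0705))
T (array([616.3, 329.8]), array([39. , 18.6]), -15.9, 356, np.float64(0.07))
T (array([686.6, 385.5]), array([97.1, 66.3]), 89.9, 412, np.float64(0.0683))
B (array([549.6, 447.8]), array([100. ,  34.9]), 26.9, 1162)
B (array([591.3, 187.3]), array([101.9,   9.9]), 2.1, 291)
B (array([616.5, 329.9]), array([99.5, 34.7]), -15.6, 1005)
B (array([692.3, 352.3]), array([54. , 12.2]), -18.4, 79)
vise
   (0.185, 0.21) (array([646.5, 138.4]), array([26.2,  7.8]), 2.5) 61 0.1955
   (0.146, 0.157) (array([639.1,  39. ]), array([95.6,  4.6]), -0.9) 289 0.1516
   (0.146, 0.157) (array([618.1, 189.7]), array([70.1, 45.4]), -74.9) 624 0.1533
   (0.146, 0.157) (array([698.3, 217.3]), array([25.5,  2.4]), -4.3) 80 0.1516
   (0.157, 0.166) (array([638.9,  37.7]), array([95.5,  6. ]), -0.1) 126 0.1587
   (0.157, 0.166) (array([616. , 206.5]), array([46.1, 27.3]), 0.2) 555 0.1596
   (0.157, 0.166) (array([701.2, 211.8]), array([23.5, 21.5]), -60.7) 127 0.16
t 20.87 tcp [0.5697 0.355  0.3318] rot [-3.1412e+00  1.4000e-03  1.5408e+00] F [ 0.6 -0.2  0.3] w 0.0566 q6 0.5
-> [0.616, 0.33, 0.0365, 1.3] shift cm [-2.32  4.71 29.54] turn 0.241 rows 8
```

Emit:
{"name": "servo_tool", "arguments": {"series": "-0.2 -2.3 4.75 4 0.243; -0.2 -2.3 4.75 8 0.243; -0.2 -2.3 4.75 12 0.243; -0.2 -2.3 4.75 16 0.243; -0.2 -2.3 4.75 20 0.243; -0.2 -2.3 4.75 24 0.243; -0.2 -2.3 4.75 27 0.243; -0.2 -2.3 4.75 29 0.243; -0.2 -2.3 4.75 29.5 0.243; -0.2 -2.3 4.75 29.5 0.243; 1 -2.3 4.75 29.5 0.243; 1 -2.3 4.75 29.5 0.243; 1 -2.3 4.75 29.5 0.243; 1 -2.3 4.75 29.5 0.243; 1 -2.3 4.75 29.5 0.243; 1 -2.3 4.75 26 0.243; 1 -2.3 4.75 22 0.243; 1 -2.3 4.75 18 0.243; 1 -2.3 4.75 14 0.243; 1 -2.3 4.75 10 0.243"}}

```text
time: 22.53
tool_pos: [0.6155, 0.3318, 0.234]
ee_rot: [-3.141, 0.0, 1.299]
wrist_force: [0.6, 0.3, -1.2]
width: 0.04
```

Emit:
{"name": "servo_tool", "arguments": {"series": "1 0 0 -1 0; 1 0 0 -1 0; 1 0 0 -1 0"}}

```text
time: 22.78
tool_pos: [0.6159, 0.3319, 0.2414]
ee_rot: [-3.141, 0.0, 1.299]
wrist_force: [0.3, 0.2, -2.2]
width: 0.0399
```

```bash
python3 d.py .652 .099 .25 1.557
```

```text
t 22.78 tcp [0.6159 0.3319 0.2414] rot [-3.1410e+00  5.0000e-04  1.2991e+00] F [ 0.3  0.2 -2.2] w 0.0399 q6 0.68
-> [0.652, 0.099, 0.25, 1.557] shift cm [-21.46   9.73  -0.85] turn -0.258 rows 6
```

Emit:
{"name": "servo_tool", "arguments": {"series": "1 -21.5 9.7 -0.9 -0.258; 1 -21.5 9.7 -0.9 -0.258; 1 -21.5 9.7 -0.9 -0.258; 1 -21.5 9.7 -0.9 -0.258; 1 -21.5 9.7 -0.9 -0.258; 1 -21.5 9.7 -0.9 -0.258; 1 -21.5 9.7 -0.9 -0.258; 1 -21.5 9.7 -0.9 -0.258; 1 -21.5 9.7 -0.9 -0.258; 1 -21.5 9.7 -0.9 -0.258; 1 -21.5 9.7 -0.9 -0.258"}}

```text
time: 23.7
tool_pos: [0.6512, 0.1003, 0.2502]
ee_rot: [-3.14, -0.0, 1.559]
wrist_force: [-1.0, 0.2, -2.1]
width: 0.0396
```

```bash
cat > hold.py <<'E'
from wr import *
im,P=wcloud()
for z in((.225,.255),(.146,.156),(.157,.168),(.185,.21)):
  for Q in wclusters(P,*z,.56,.75,.02,.25): print('  ',z,rect(Q),len(Q),Q[:,2].mean().round(4))
E
python3 d.py .652 .099 .163 1.557;python3 hold.py
```

```text
t 23.7 tcp [0.6512 0.1003 0.2502] rot [-3.1396e+00 -1.0000e-04  1.5592e+00] F [-1.   0.2 -2.1] w 0.0396 q6 0.08
-> [0.652, 0.099, 0.163, 1.557] shift cm [-0.13  0.09  8.72] turn 0.002 rows 3
   (0.225, 0.255) (array([651.6,  98.4]), array([100.3,  34.9]), -0.5) 4870 0.2387
   (0.146, 0.156) (array([655.7, 160.7]), array([105.1,  71.9]), -0.0) 6317 0.1541
   (0.157, 0.168) (array([652.5, 203.2]), array([120.6,  29.2]), -0.6) 4175 0.1599
   (0.185, 0.21) (array([653.4, 141.7]), array([39.3, 18.5]), -0.7) 1348 0.1951
   (0.185, 0.21) (array([653.1, 176. ]), array([39.9, 18.3]), -0.7) 1350 0.1955
```

Emit:
{"name": "servo_tool", "arguments": {"series": "1 0 0.1 3 0; 1 0 0.1 6 0; 1 0 0.1 8 0; 1 0 0.1 8.7 0; 1 0 0.1 8.8 0; 1 0 0.1 8.8 0; 1 0.4 0.1 8.8 0; 1 0.7 0.1 8.8 0; 1 0.9 0.1 8.8 0; 1 0.95 0.1 8.9 0; 1 0.95 0.1 8.9 0; 1 0.95 0.1 8.9 0; -0.2 0.9 0.1 8.9 0; -0.2 0.9 0.1 8.9 0; -0.2 0.9 0.1 8.9 0; -0.2 0.9 0.1 8.9 0; -0.2 0.9 0.1 8.7 0; -0.2 0.9 0.1 5 0; -0.2 0.9 0.1 1 0; -0.2 0.9 0.1 -3 0"}}

```text
time: 25.42
tool_pos: [0.6521, 0.1076, 0.2813]
ee_rot: [-3.138, 0.0, 1.557]
wrist_force: [0.7, 0.4, 0.7]
width: 0.0566
```

Emit:
{"name": "servo_tool", "arguments": {"series": "-0.2 27 -10 -5 0; -0.2 27 -10 -5 0; -0.2 27 -10 -5 0; -0.2 27 -10 -5 0; -0.2 27 -10 -5 0; -0.2 27 -10 -5 0; -0.2 27 -10 -5 0; -0.2 27 -10 -5 0; -0.2 27 -10 -5 0; -0.2 27 -10 -5 0; -0.2 27 -10 -5 0; -0.2 27 -10 -5 0"}}

```text
time: 26.42
tool_pos: [0.5575, 0.3773, 0.331]
ee_rot: [-3.141, 0.001, 1.554]
wrist_force: [-0.1, 0.1, 1.0]
width: 0.0565
```

```bash
python3 bl.py|head -5;  python3 d.py .55 .448 .0365 2.04
```

```text
T (array([550.1, 448.2]), array([40. , 18.1]), 27.3, 383, np.float64(0.0705))
T (array([686.3, 385.2]), array([98.6, 67.3]), -90.0, 413, np.float64(0.0682))
B (array([549.6, 447.9]), array([100.5,  34.8]), 27.4, 1160)
B (array([590. , 187.6]), array([96.9,  9.4]), 1.6, 283)
B (array([692.3, 351.6]), array([54.3, 11.2]), -15.5, 94)
t 26.47 tcp [0.5575 0.3773 0.3311] rot [-3.1412e+00  6.0000e-04  1.5542e+00] F [-0.4 -0.8 -1.1] w 0.056 q6 0.53
-> [0.55, 0.448, 0.0365, 2.04] shift cm [ 7.07 -0.85 29.46] turn -0.486 rows 8
```

Emit:
{"name": "servo_tool", "arguments": {"series": "-0.2 7 -0.85 4 -0.49; -0.2 7 -0.85 8 -0.49; -0.2 7 -0.85 12 -0.49; -0.2 7 -0.85 16 -0.49; -0.2 7 -0.85 20 -0.49; -0.2 7 -0.85 24 -0.49; -0.2 7 -0.85 27 -0.49; -0.2 7 -0.85 29 -0.49; -0.2 7 -0.85 29.4 -0.49; -0.2 7 -0.85 29.4 -0.49; -0.2 7 -0.85 29.4 -0.49; 1 7 -0.85 29.4 -0.49; 1 7 -0.85 29.4 -0.49; 1 7 -0.85 29.4 -0.49; 1 7 -0.85 29.4 -0.49; 1 7 -0.85 29.4 -0.49; 1 7 -0.85 26 -0.49; 1 7 -0.85 22 -0.49; 1 7 -0.85 18 -0.49; 1 7 -0.85 14 -0.49"}}

```text
time: 28.13
tool_pos: [0.5485, 0.4488, 0.192]
ee_rot: [-3.14, 0.0, 2.047]
wrist_force: [0.3, 1.1, -1.0]
width: 0.0396
```

Emit:
{"name": "servo_tool", "arguments": {"series": "1 0 0 -4 0; 1 0 0 -5.5 0; 1 0 0 -5.5 0; 1 0 0 -5.5 0"}}

```text
time: 28.47
tool_pos: [0.5494, 0.4493, 0.2468]
ee_rot: [3.14, -0.0, 2.047]
wrist_force: [-1.0, -0.7, -1.6]
width: 0.0399
```

```bash
python3 d.py .652 .066 .25 1.557
```

```text
t 28.47 tcp [0.5494 0.4493 0.2468] rot [ 3.140e+00 -2.000e-04  2.047e+00] F [-1.  -0.7 -1.6] w 0.0399 q6 0.13
-> [0.652, 0.066, 0.25, 1.557] shift cm [-38.77  -8.45  -0.34] turn 0.49 rows 10
```

Emit:
{"name": "servo_tool", "arguments": {"series": "1 -38.8 -8.45 -0.4 0.49; 1 -38.8 -8.45 -0.4 0.49; 1 -38.8 -8.45 -0.4 0.49; 1 -38.8 -8.45 -0.4 0.49; 1 -38.8 -8.45 -0.4 0.49; 1 -38.8 -8.45 -0.4 0.49; 1 -38.8 -8.45 -0.4 0.49; 1 -38.8 -8.45 -0.4 0.49; 1 -38.8 -8.45 -0.4 0.49; 1 -38.8 -8.45 -0.4 0.49; 1 -38.8 -8.45 -0.4 0.49; 1 -38.8 -8.45 -0.4 0.49; 1 -38.8 -8.45 -0.4 0.49; 1 -38.8 -8.45 -0.4 0.49; 1 -38.8 -8.45 -0.4 0.49"}}

```text
time: 29.72
tool_pos: [0.6514, 0.0671, 0.2496]
ee_rot: [-3.14, -0.0, 1.559]
wrist_force: [-0.3, -1.0, -1.1]
width: 0.0398
```

```bash
python3 d.py .652 .066 .163 1.557;python3 hold.py
```

```text
t 29.72 tcp [0.6514 0.0671 0.2496] rot [-3.1403e+00 -2.0000e-04  1.5591e+00] F [-0.3 -1.  -1.1] w 0.0398 q6 0.03
-> [0.652, 0.066, 0.163, 1.557] shift cm [-0.11  0.08  8.66] turn 0.002 rows 3
   (0.225, 0.255) (array([651.7,  66.3]), array([100.5,  35.1]), -1.0) 5047 0.2391
   (0.146, 0.156) (array([651.9, 142.4]), array([117.1, 108.1]), -0.6) 9794 0.154
   (0.157, 0.168) (array([652.7, 205.4]), array([119.3,  25.6]), -0.9) 4083 0.1599
   (0.185, 0.21) (array([653.3, 141.9]), array([39.8, 17.5]), -0.6) 1339 0.1955
   (0.185, 0.21) (array([652.9, 175.5]), array([39.2, 17.7]), -0.5) 1339 0.1953
   (0.185, 0.21) (array([654. , 105.7]), array([40.1, 18.4]), -0.8) 1351 0.195
```

Emit:
{"name": "servo_tool", "arguments": {"series": "1 0 0.1 3 0; 1 0 0.1 6 0; 1 0 0.1 8 0; 1 0 0.1 8.7 0; 1 0 0.1 8.8 0; 1 0 0.1 8.8 0; 1 0.2 0.1 8.8 0; 1 0.4 0.1 8.8 0; 1 0.5 0.1 8.8 0; 1 0.5 0.1 8.8 0; -0.2 0.5 0.1 8.8 0; -0.2 0.5 0.1 8.8 0; -0.2 0.5 0.1 8.8 0; -0.2 0.5 0.1 8.8 0; -0.2 0.5 0.1 8.7 0; -0.2 0.5 0.1 5 0; -0.2 0.5 0.1 1 0; -0.2 0.5 0.1 -3 0; -0.2 0.5 0.1 -7 0"}}

```text
time: 31.35
tool_pos: [0.6524, 0.0705, 0.322]
ee_rot: [-3.141, -0.0, 1.557]
wrist_force: [1.2, -0.7, 0.7]
width: 0.0563
```

Emit:
{"name": "servo_tool", "arguments": {"series": "-0.2 -17 -6 0 0; -0.2 -17 -6 0 0; -0.2 -17 -6 0 0; -0.2 -17 -6 0 0; -0.2 -17 -6 0 0; -0.2 -17 -6 0 0; -0.2 -17 -6 0 0; -0.2 -17 -6 0 0; -0.2 -17 -6 0 0"}}

```text
time: 32.1
tool_pos: [0.5912, -0.0969, 0.3202]
ee_rot: [-3.142, -0.001, 1.559]
wrist_force: [0.3, -0.5, 0.0]
width: 0.0565
```

```bash
python3 d.py; python3 - <<'E'
from wr import *
im,P=wcloud(); save('w3',im); np.save('pics/w3.npy',P)
for z in((.146,.156),(.157,.168),(.185,.21)):
  for Q in wclusters(P,*z,.56,.75,-.05,.25): print('  ',z,rect(Q),len(Q),Q[:,2].mean().round(4))
g=cv2.cvtColor(im,cv2.COLOR_RGB2GRAY)
def dark(x0,x1,y0,y1,z0,z1):
    k=(P[...,0]>x0)&(P[...,0]<x1)&(P[...,1]>y0)&(P[...,1]<y1)&(P[...,2]>z0)&(P[...,2]<z1)&(g<60)
    Q=P[k]; print(len(Q),rect(Q),np.percentile(Q,[2,50,98],axis=0).round(4).tolist())
print('vise h'); dark(.6,.8,-.2,-.07,.06,.2)
print('feed h'); dark(.4,.51,-.0,.2,.03,.15)
E
```

```text
t 32.1 tcp [ 0.5912 -0.0969  0.3202] rot [-3.1416e+00 -7.0000e-04  1.5594e+00] F [ 0.3 -0.5  0. ] w 0.0565 q6 -0.25
   (0.146, 0.156) (array([653.8,  83.7]), array([100. ,  65.6]), 0.6) 3356 0.1539
   (0.146, 0.156) (array([648.9, -24.7]), array([64., 44.]), -1.8) 332 0.1464
   (0.157, 0.168) (array([650. ,  17.6]), array([119.6,  41.7]), -0.7) 4276 0.1599
   (0.157, 0.168) (array([650.1,  61.8]), array([39.7, 13.1]), -20.2) 90 0.1627
   (0.157, 0.168) (array([651.7,  98.1]), array([40.1,  9.7]), -14.5) 102 0.1633
   (0.185, 0.21) (array([653.4,  68.4]), array([40.5, 17.7]), -1.7) 766 0.1949
   (0.185, 0.21) (array([653.6,  97.5]), array([38. ,  4.6]), 0.6) 176 0.1911
vise h
275 (array([ 683.5, -146.9]), array([64.5, 16.1]), 89.4) [[0.6756, -0.1771, 0.0864], [0.679, -0.1542, 0.0913], [0.6908, -0.1175, 0.0946]]
feed h
478 (array([462.2,  26.7]), array([69.2, 17. ]), -0.3) [[0.4298, 0.0187, 0.0735], [0.459, 0.0246, 0.079], [0.4946, 0.0343, 0.0818]]
```

View pics/w3.png

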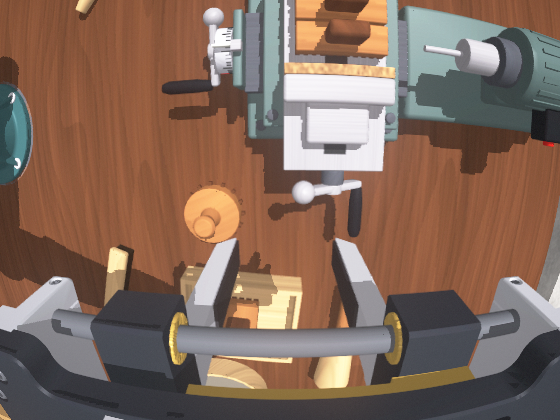

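The wrist view shows all four blocks in the vise. The vise handle is at about (356,210), pointing −y, and the feed handle at about (190,87), pointing −x. The vise handle sits about 125° clockwise from the top, so the gap is about 154 mm. I'll close to about 11.0 rad.

Emit:
{"name": "servo_tool", "arguments": {"series": "-0.2 -5.9 9.2 3 0; -0.2 -5.9 9.2 5 0; -0.2 -5.9 9.2 8 0; -0.2 -5.9 9.2 12 0; -0.2 -5.9 9.2 16 0; -0.2 -5.9 9.2 20 0; -0.2 -5.9 9.2 23 0; -0.2 -5.9 9.2 25 0; -0.2 -5.9 9.2 25 0; -0.2 -5.9 9.2 25 0; -0.2 -5.9 9.2 25 0"}}

```text
time: 33.07
tool_pos: [0.6835, -0.1585, 0.0729]
ee_rot: [3.138, 0.001, 1.558]
wrist_force: [0.5, 0.1, 0.8]
width: 0.0566
```

Emit:
{"name": "servo_tool", "arguments": {"series": "1 0 0 0 0; 1 0 0 0 0; 1 0 0 0 0; 1 0 0 0 0; 1 0 0 0 0; 1 0 0 0 0; 1 0 0 0 0; 1 0 0 0 0; 1 0 0 0 0"}}

```text
time: 33.82
tool_pos: [0.6834, -0.1592, 0.071]
ee_rot: [3.137, 0.001, 1.557]
wrist_force: [6.2, 0.1, -1.2]
width: 0.0173
```

```bash
python3 d.py; python3 - <<'E'
from wr import *
im,P=wcloud(); save('w4',im)
E
```

```text
t 33.82 tcp [ 0.6834 -0.1592  0.071 ] rot [3.1375e+00 7.0000e-04 1.5568e+00] F [ 6.2  0.1 -1.2] w 0.0173 q6 -0.3
```

View pics/w4.png

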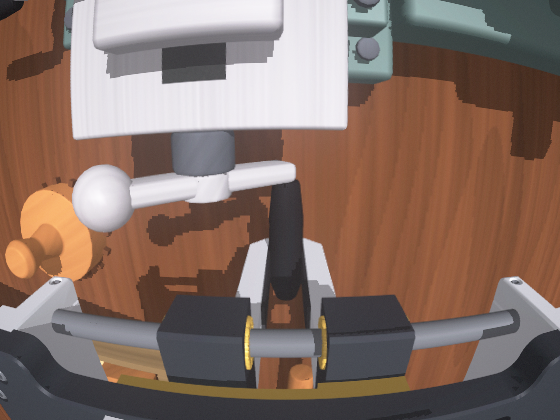

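Gripped: the opening is 17 mm, and the handle lies between the fingers at (287,260). I'll compute the circle increments.

```bash
cat > circ.py <<'E'
import sys, numpy as np
# th0 step n sign(+1: y=+sin ; -1) -> lateral cm, tool z cm
t0,st,n,sg=float(sys.argv[1]),float(sys.argv[2]),int(sys.argv[3]),float(sys.argv[4])
for k in range(1,n+1):
    t=t0+st*k; print(f'{t:.2f}: {sg*4.5*(np.sin(t)-np.sin(t0)):.1f} {-4.5*(np.cos(t)-np.cos(t0)):.1f}',end=' | ')
print()
E
python3 circ.py 2.13 .25 9 1
```

```text
2.38: -0.7 0.9 | 2.63: -1.6 1.5 | 2.88: -2.7 2.0 | 3.13: -3.8 2.1 | 3.38: -4.9 2.0 | 3.63: -5.9 1.6 | 3.88: -6.8 0.9 | 4.13: -7.6 0.1 | 4.38: -8.1 -0.9 |
```

Emit:
{"name": "servo_tool", "arguments": {"series": "1 0 -0.7 0.9 0; 1 0 -1.6 1.5 0; 1 0 -2.7 2.0 0; 1 0 -3.8 2.1 0; 1 0 -3.8 2.1 0"}}

```text
time: 34.28
tool_pos: [0.6435, -0.1586, 0.0527]
ee_rot: [3.139, 0.001, 1.557]
wrist_force: [-2.7, 1.6, 8.2]
width: 0.0171
```

Emit:
{"name": "servo_tool", "arguments": {"series": "1 0 -1.1 -0.1 0; 1 0 -2.1 -0.5 0; 1 0 -3.0 -1.2 0; 1 0 -3.8 -2.0 0; 1 0 -4.3 -3.0 0; 1 0 -4.3 -3.0 0"}}

```text
time: 34.78
tool_pos: [0.6043, -0.1581, 0.0847]
ee_rot: [3.13, 0.002, 1.557]
wrist_force: [6.5, 1.6, 4.7]
width: 0.0171
```

```bash
python3 circ.py 4.43 .35 10 1;python3 circ.py 7.93 .35 9 1
```

```text
4.78: -0.2 -1.6 | 5.13: 0.2 -3.1 | 5.48: 1.1 -4.4 | 5.83: 2.4 -5.3 | 6.18: 3.9 -5.7 | 6.53: 5.4 -5.6 | 6.88: 6.9 -5.0 | 7.23: 8.0 -3.9 | 7.58: 8.7 -2.5 | 7.93: 8.8 -0.9 | 
8.28: -0.4 1.5 | 8.63: -1.3 2.8 | 8.98: -2.6 3.7 | 9.33: -4.1 4.1 | 9.68: -5.6 4.0 | 10.03: -7.0 3.4 | 10.38: -8.2 2.3 | 10.73: -8.8 0.8 | 11.08: -9.0 -0.7 |
```

Emit:
{"name": "servo_tool", "arguments": {"series": "1 0 0.0 -1.7 0; 1 0 0.4 -3.2 0; 1 0 1.3 -4.5 0; 1 0 2.6 -5.4 0; 1 0 4.1 -5.8 0; 1 0 5.6 -5.7 0; 1 0 7.1 -5.1 0; 1 0 8.2 -4.0 0; 1 0 8.9 -2.6 0; 1 0 9.0 -1.0 0; 1 0 9.0 -1.0 0"}}

```text
time: 35.7
tool_pos: [0.6905, -0.1593, 0.0858]
ee_rot: [-3.139, -0.0, 1.557]
wrist_force: [5.2, -1.2, -3.9]
width: 0.0169
```

```bash
python3 circ.py 8.11 .327 9 1
```

```text
8.44: -0.6 1.3 | 8.76: -1.6 2.4 | 9.09: -2.9 3.1 | 9.42: -4.3 3.4 | 9.74: -5.8 3.1 | 10.07: -7.1 2.5 | 10.40: -8.1 1.4 | 10.73: -8.7 0.1 | 11.05: -8.8 -1.4 |
```

Emit:
{"name": "servo_tool", "arguments": {"series": "1 0 -0.4 1.2 0; 1 0 -1.4 2.3 0; 1 0 -2.7 3.0 0; 1 0 -4.1 3.3 0; 1 0 -5.6 3.0 0; 1 0 -6.9 2.4 0; 1 0 -7.9 1.3 0; 1 0 -8.5 0 0; 1 0 -8.6 -1.5 0; 1 0 -8.6 -1.5 0"}}

```text
time: 36.53
tool_pos: [0.6037, -0.1581, 0.108]
ee_rot: [-3.141, 0.001, 1.556]
wrist_force: [-4.9, -0.4, 4.7]
width: 0.0173
```

```bash
python3 d.py; python3 - <<'E'
from wr import *
im,P=wcloud(); save('w5',im)
for z in((.146,.156),(.157,.168),(.185,.21)):
  for Q in wclusters(P,*z,.56,.75,-.05,.25): print('  ',z,rect(Q),len(Q),Q[:,2].mean().round(4))
E
```

```text
t 36.53 tcp [ 0.6037 -0.1581  0.108 ] rot [-3.1412e+00  7.0000e-04  1.5565e+00] F [-4.9 -0.4  4.7] w 0.0173 q6 -0.33
   (0.146, 0.156) (array([662.2, -22.9]), array([38.7,  5.1]), 7.9) 63 0.1463
```

Emit:
{"name": "servo_tool", "arguments": {"series": "-0.2 0 0.1 0 0; -0.2 0 0.1 0 0; -0.2 0 0.1 0 0; -0.2 0 0.1 0 0; -0.2 0 0.1 0 0; -0.2 0 0.1 0 0; -0.2 0 0.1 -4 0; -0.2 0 0.1 -8 0; -0.2 0 0.1 -12 0; -0.2 0 0.1 -16 0; -0.2 0 0.1 -20 0; -0.2 13 -7 -23 0; -0.2 13 -7 -23 0; -0.2 13 -7 -23 0; -0.2 13 -7 -23 0; -0.2 13 -7 -23 0; -0.2 13 -7 -23 0; -0.2 13 -7 -23 0; -0.2 13 -7 -23 0"}}

```text
time: 38.17
tool_pos: [0.5369, -0.028, 0.3332]
ee_rot: [-3.14, 0.0, 1.555]
wrist_force: [0.4, 0.3, 0.4]
width: 0.0562
```

```bash
python3 d.py; python3 - <<'E'
from wr import *
im,P=wcloud(); save('w6',im)
for z in((.146,.156),(.157,.168),(.185,.21)):
  for Q in wclusters(P,*z,.56,.75,-.05,.25): print('  ',z,rect(Q),len(Q),Q[:,2].mean().round(4))
g=cv2.cvtColor(im,cv2.COLOR_RGB2GRAY)
def dark(x0,x1,y0,y1,z0,z1):
    k=(P[...,0]>x0)&(P[...,0]<x1)&(P[...,1]>y0)&(P[...,1]<y1)&(P[...,2]>z0)&(P[...,2]<z1)&(g<60)
    Q=P[k]; print(len(Q),rect(Q),np.percentile(Q,[2,50,98],axis=0).round(4).tolist())
print('vise h'); dark(.55,.8,-.2,-.07,.06,.2)
print('feed h'); dark(.4,.51,-.0,.2,.03,.15)
E
```

```text
t 38.17 tcp [ 0.5369 -0.028   0.3332] rot [-3.1398e+00  2.0000e-04  1.5554e+00] F [0.4 0.3 0.4] w 0.0562 q6 -0.14
   (0.146, 0.156) (array([655.8, 125.4]), array([137. , 108.2]), 89.2) 6102 0.1539
   (0.146, 0.156) (array([649.1,  -1.5]), array([63.9, 40.2]), 0.1) 189 0.1464
   (0.157, 0.168) (array([649.2,  38.5]), array([119.3,  36.8]), -0.9) 3240 0.1598
   (0.157, 0.168) (array([648.2,  67.7]), array([37.5, 14.9]), -30.1) 63 0.1627
   (0.157, 0.168) (array([648.4, 101.3]), array([37.7, 13.7]), -27.5) 65 0.1634
   (0.157, 0.168) (array([650.2, 135.3]), array([41.1, 15.2]), -23.7) 87 0.1632
   (0.157, 0.168) (array([649.9, 168.9]), array([40.4, 12.1]), -19.8) 112 0.163
   (0.185, 0.21) (array([652.9,  73.8]), array([39.5, 18.1]), -1.0) 657 0.1948
   (0.185, 0.21) (array([653.3, 107.7]), array([40.3, 17.6]), -0.6) 655 0.1948
   (0.185, 0.21) (array([652.5, 141.4]), array([39.5, 17.7]), -0.9) 656 0.1947
   (0.185, 0.21) (array([651.9, 171.6]), array([39.4, 12.2]), 2.9) 406 0.1937
vise h
81 (array([ 598.1, -149.4]), array([53.5,  7.4]), -89.9) [[0.5945, -0.1735, 0.1205], [0.5959, -0.1543, 0.1243], [0.5997, -0.1251, 0.128]]
feed h
295 (array([461.5,  27.1]), array([68. , 15.8]), -0.6) [[0.4286, 0.0193, 0.0746], [0.4561, 0.0237, 0.0784], [0.4939, 0.0348, 0.0812]]
```

View pics/w6.png

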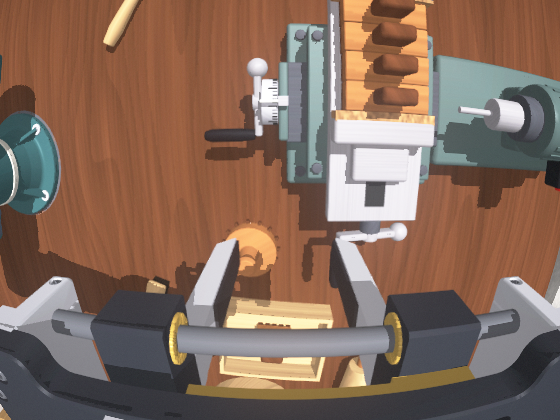

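All four blocks are side by side (handles at about (398,97)–(390,5)) and the moving jaw's cork is tight against them. The vise handle is now at the −x side. The feed handle is at about (230,135). Next I go to the feed crank with yaw ≈ π.

Emit:
{"name": "servo_tool", "arguments": {"series": "-0.2 5.4 -9.1 3 -1.575; -0.2 5.4 -9.1 6 -1.575; -0.2 5.4 -9.1 9 -1.575; -0.2 5.4 -9.1 11 -1.575; -0.2 5.4 -9.1 13 -1.575; -0.2 5.4 -9.1 13 -1.575; -0.2 5.4 -9.1 13 -1.575; -0.2 5.4 -9.1 13 -1.575; -0.2 5.4 -9.1 13 -1.575; -0.2 5.4 -9.1 13 -1.575; -0.2 5.4 -9.1 13 -1.575; -0.2 5.4 -9.1 13 -1.575; -0.2 5.4 -9.1 13 -1.575; -0.2 5.4 -9.1 13 -1.575; -0.2 5.4 -9.1 13 -1.575; -0.2 5.4 -9.1 13 -1.575; -0.2 5.4 -9.1 13 -1.575; -0.2 5.4 -9.1 13 -1.575"}}

```text
time: 39.72
tool_pos: [0.4464, 0.0282, 0.2043]
ee_rot: [-3.142, -0.0, 3.131]
wrist_force: [0.2, -0.0, 0.1]
width: 0.0566
```

```bash
python3 - <<'E'
from wr import *
im,P=wcloud(); save('w7',im)
g=cv2.cvtColor(im,cv2.COLOR_RGB2GRAY)
k=(P[...,0]>.4)&(P[...,0]<.51)&(P[...,1]>-.02)&(P[...,1]<.2)&(P[...,2]>.03)&(P[...,2]<.15)&(g<60)
Q=P[k]; print(len(Q),rect(Q),np.percentile(Q,[2,50,98],axis=0).round(4).tolist())
E
python3 d.py .447 .027 .055 3.13
```

```text
189 (array([459.2,  20.3]), array([66.9, 10.3]), -9.4) [[0.4268, 0.0184, 0.0723], [0.4487, 0.0201, 0.0761], [0.4883, 0.0282, 0.0791]]
t 39.77 tcp [0.4464 0.0282 0.2044] rot [-3.1415e+00 -1.0000e-04  3.1311e+00] F [-0.2  0.   0.1] w 0.0562 q6 -1.62
-> [0.447, 0.027, 0.055, 3.13] shift cm [-0.07 -0.12 14.94] turn 0.001 rows 4
```

View pics/w7.png

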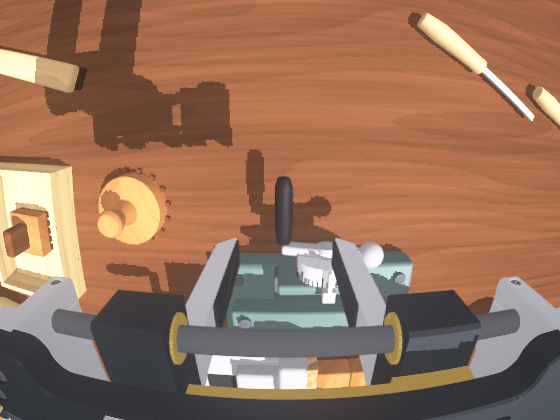

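The view shows the feed handle centred at (285,210) between the fingers, with the drum and ball at (320,262) and (371,255). I descend and grip.

Emit:
{"name": "servo_tool", "arguments": {"series": "-0.2 0 -0.1 4 0; -0.2 0 -0.1 8 0; -0.2 0 -0.1 12 0; -0.2 0 -0.1 14 0; -0.2 0 -0.1 14.9 0; -0.2 0 -0.1 14.9 0; -0.2 0 -0.1 14.9 0; 1 0 -0.1 14.9 0; 1 0 -0.1 14.9 0; 1 0 -0.1 14.9 0; 1 0 -0.1 14.9 0; 1 0 -0.1 14.9 0; 1 0 -0.1 14.9 0; 1 0 -0.1 14.9 0; 1 0 -0.1 14.9 0; 1 0 -0.1 14.9 0; 1 0 -0.1 14.9 0"}}

```text
time: 41.18
tool_pos: [0.4464, 0.0265, 0.0555]
ee_rot: [-3.14, 0.0, 3.131]
wrist_force: [0.1, -4.9, 0.0]
width: 0.0167
```

```bash
python3 d.py; python3 circ.py 1.75 -.25 8 1
```

```text
t 41.18 tcp [0.4464 0.0265 0.0555] rot [-3.1400e+00  2.0000e-04  3.1315e+00] F [ 0.1 -4.9  0. ] w 0.0167 q6 -1.63
1.50: 0.1 -1.1 | 1.25: -0.2 -2.2 | 1.00: -0.6 -3.2 | 0.75: -1.4 -4.1 | 0.50: -2.3 -4.8 | 0.25: -3.3 -5.2 | 0.00: -4.4 -5.3 | -0.25: -5.5 -5.2 |
```

Emit:
{"name": "servo_tool", "arguments": {"series": "1 0 -0.1 -1.1 0; 1 0 0.2 -2.2 0; 1 0 0.6 -3.2 0; 1 0 1.4 -4.1 0; 1 0 2.3 -4.8 0; 1 0 2.3 -4.8 0; 1 0 2.3 -4.8 0"}}

```text
time: 41.77
tool_pos: [0.4468, 0.0505, 0.1056]
ee_rot: [-3.141, 0.001, 3.133]
wrist_force: [-3.9, -4.5, 9.1]
width: 0.0168
```

Emit:
{"name": "servo_tool", "arguments": {"series": "1 0 1.0 -0.4 0; 1 0 2.1 -0.5 0; 1 0 3.2 -0.4 0; 1 0 4.2 0 0; 1 0 4.2 0 0; 1 0 4.2 0 0"}}

```text
time: 42.27
tool_pos: [0.4474, 0.0943, 0.1034]
ee_rot: [3.138, 0.001, 3.133]
wrist_force: [1.3, 1.8, 3.5]
width: 0.0169
```

```bash
python3 circ.py -.56 -.3 9 -1
```

```text
-0.86: 1.0 0.9 | -1.16: 1.7 2.0 | -1.46: 2.1 3.3 | -1.76: 2.0 4.7 | -2.06: 1.6 5.9 | -2.36: 0.8 7.0 | -2.66: -0.3 7.8 | -2.96: -1.6 8.2 | -3.26: -2.9 8.3 |
```

Emit:
{"name": "servo_tool", "arguments": {"series": "1 0 1.0 0.7 0; 1 0 1.7 1.8 0; 1 0 2.1 3.1 0; 1 0 2.0 4.5 0; 1 0 1.6 5.7 0; 1 0 0.8 6.8 0; 1 0 -0.3 7.6 0; 1 0 -1.6 8.0 0; 1 0 -2.9 8.1 0; 1 0 -2.9 8.1 0; 1 0 -2.9 8.1 0; 1 0 -2.9 8.1 0"}}

```text
time: 43.27
tool_pos: [0.4468, 0.0629, 0.0216]
ee_rot: [-3.141, 0.0, 3.131]
wrist_force: [5.0, -2.9, -5.1]
width: 0.0171
```

```bash
python3 circ.py -3.31 .33 9 -1
```

```text
-2.98: 1.5 0.0 | -2.65: 2.9 -0.5 | -2.32: 4.0 -1.4 | -1.99: 4.9 -2.6 | -1.66: 5.2 -4.0 | -1.33: 5.1 -5.5 | -1.00: 4.5 -6.9 | -0.67: 3.5 -8.0 | -0.34: 2.3 -8.7 |
```

Emit:
{"name": "servo_tool", "arguments": {"series": "1 0 1.5 0.1 0; 1 0 2.9 -0.4 0; 1 0 4.0 -1.3 0; 1 0 4.9 -2.5 0; 1 0 5.2 -3.9 0; 1 0 5.1 -5.4 0; 1 0 4.5 -6.8 0; 1 0 3.5 -7.9 0; 1 0 2.3 -8.6 0; 1 0 2.3 -8.6 0; 1 0 2.3 -8.6 0; 1 0 2.3 -8.6 0"}}

```text
time: 44.27
tool_pos: [0.4473, 0.0859, 0.108]
ee_rot: [-3.14, 0.001, 3.132]
wrist_force: [4.3, -2.4, -4.0]
width: 0.0173
```

```bash
python3 d.py .4468 .0735 .1103 3.131
```

```text
t 44.27 tcp [0.4473 0.0859 0.108 ] rot [-3.1400e+00  9.0000e-04  3.1317e+00] F [ 4.3 -2.4 -4. ] w 0.0173 q6 -1.49
-> [0.4468, 0.0735, 0.1103, 3.131] shift cm [ 0.03 -1.24 -0.23] turn 0.001 rows 1
```

Emit:
{"name": "servo_tool", "arguments": {"series": "1 0 -0.5 -0.1 0; 1 0 -1.0 -0.15 0; 1 0 -1.3 -0.15 0; 1 0 -1.4 -0.15 0; 1 0 -1.4 -0.15 0; 1 0 -1.4 -0.15 0; 1 0 -1.4 -0.15 0"}}

```text
time: 44.85
tool_pos: [0.447, 0.0729, 0.1104]
ee_rot: [3.141, 0.001, 3.132]
wrist_force: [3.4, 3.9, 2.0]
width: 0.0169
```

```bash
python3 d.py .4468 .0705 .1103 3.131
```

```text
t 44.85 tcp [0.447  0.0729 0.1104] rot [3.1409e+00 9.0000e-04 3.1322e+00] F [3.4 3.9 2. ] w 0.0169 q6 -1.53
-> [0.4468, 0.0705, 0.1103, 3.131] shift cm [ 0.02 -0.24  0.01] turn 0.001 rows 1
```

Emit:
{"name": "servo_tool", "arguments": {"series": "1 0 -0.1 0 0; 1 0 -0.2 0 0; 1 0 -0.2 0 0; 1 0 -0.2 0 0; -0.2 0 -0.2 0 0; -0.2 0 -0.2 0 0; -0.2 0 -0.2 0 0; -0.2 0 -0.2 0 0; -0.2 0 -0.2 0 0; -0.2 0 -0.2 0 0; -0.2 0 -0.2 -3 0; -0.2 0 -0.2 -7 0; -0.2 0 -0.2 -11 0; -0.2 5 -0.2 -13 0; -0.2 5 -0.2 -13 0; -0.2 5 -0.2 -13 0; -0.2 5 -0.2 -13 0; -0.2 5 -0.2 -13 0"}}

```text
time: 46.35
tool_pos: [0.3968, 0.0707, 0.2389]
ee_rot: [-3.141, -0.001, 3.132]
wrist_force: [0.8, 0.1, 0.6]
width: 0.0565
```

```bash
python3 d.py; python3 - <<'E'
from wr import *
im,P=wcloud(); save('w8',im)
g=cv2.cvtColor(im,cv2.COLOR_RGB2GRAY)
k=(P[...,0]>.4)&(P[...,0]<.51)&(P[...,1]>-.02)&(P[...,1]<.2)&(P[...,2]>.03)&(P[...,2]<.16)&(g<60)
Q=P[k]; print(len(Q),rect(Q),np.percentile(Q,[2,50,98],axis=0).round(4).tolist())
for n in('scene','side'):
    im,d=snapshot(n); np.savez(f'pics/{n}9.npz',im=im,d=d)
    u,v=proj(n,[[.5,.07,.1]])[0]; u,v=int(u),int(v)
    if n=='side': save('c9',cv2.resize(im[v-60:v+60,u-80:u+80],(800,600),interpolation=cv2.INTER_CUBIC))
E
```

```text
t 46.35 tcp [0.3968 0.0707 0.2389] rot [-3.1413e+00 -1.3000e-03  3.1317e+00] F [0.8 0.1 0.6] w 0.0565 q6 -1.53
65 (array([441.9,  65.1]), array([34.4,  8.9]), -22.2) [[0.4271, 0.0628, 0.1231], [0.4305, 0.0652, 0.1293], [0.4546, 0.0747, 0.1315]]
```

View pics/w8.png

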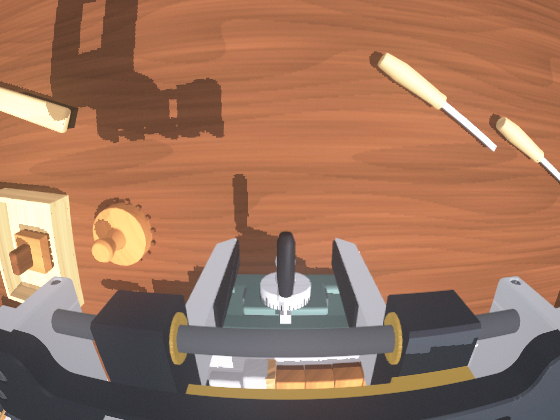

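View pics/c9.png

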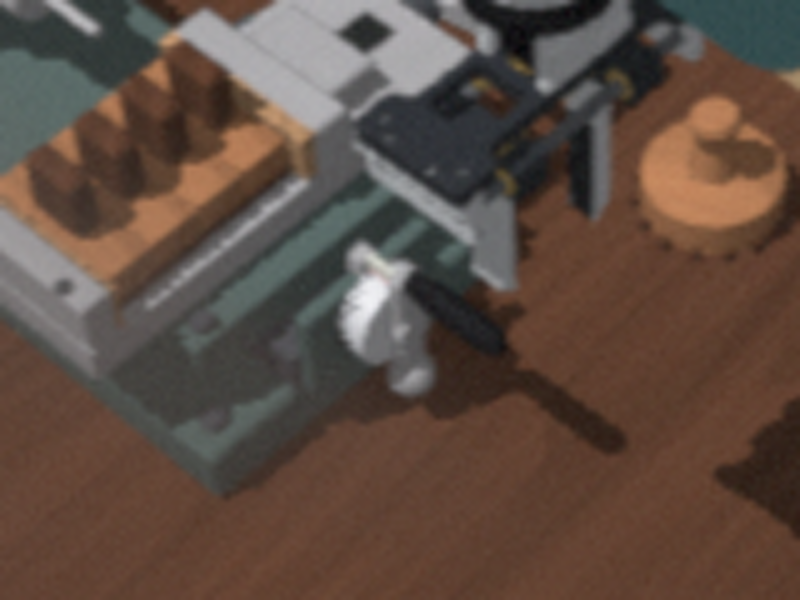

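Wrist view: the handle (286,265), the dial drum (286,292) and the white pointer (286,318) line up. In the side crop, the red line at (372,268) is by the pointer and the four blocks are gripped. One last numeric check, then I hand in.

```bash
python3 - <<'E'
from meas import *
it=load('9',False)
for Q in clusters(it,.188,.21,.6,.71,.04,.21): print('handles',rect(Q),len(Q),Q[:,2].mean().round(4))
for Q in clusters(it,.148,.158,.57,.73,.0,.21,100): print('bodies',rect(Q),len(Q))
for Q in clusters(it,.07,.09,.42,.6,-.44,-.28,15): print('corner handle',rect(Q),Q[:,2].mean().round(4))
for t in('0','9'):
    i=load(t,False)
    print(t,'round',[rect(Q)[0].tolist() for Q in clusters(i,.03,.09,.42,.54,-.24,-.11,80)],'tin',[rect(Q)[0].tolist() for Q in clusters(i,.05,.08,.63,.77,.33,.46,80)],'brush/mallet',[rect(Q)[0].tolist() for Q in clusters(i,.02,.08,.2,.38,-.45,-.2,80)],[rect(Q)[0].tolist() for Q in clusters(i,.015,.08,.63,.75,-.6,-.25,80)])
robot.close_job(); print('handed in')
E
```

```text
handles (array([650.7, 173.7]), array([47.3, 25.9]), -2.2) 140 0.195
handles (array([650.5, 107.5]), array([47.4, 24.4]), -6.7) 133 0.1944
handles (array([651.3, 140.1]), array([47.7, 23.8]), -0.9) 136 0.1944
handles (array([651.6,  72.8]), array([45.8, 24.8]), -3.5) 131 0.1945
bodies (array([648.6, 105.7]), array([209.7, 127.3]), 89.4) 1472
corner handle (array([ 509. , -361.4]), array([43.4, 17.7]), -8.4) 0.0771
0 round [[473.9, -167.9]] tin [[703.0, 382.7]] brush/mallet [[269.1, -322.3]] [[681.3, -408.6]]
9 round [[475.0, -169.8]] tin [[702.4, 382.5]] brush/mallet [[270.5, -321.7]] [[686.1, -414.7]]
the job is handed in; nothing more can be done
handed in
```

I handed the job in after about 46 s of robot time; no verdict is reported, so what follows is from my own checks.

- **Corner block:** it is flat in the tray near (0.507, −0.358), handle up. The first grasp closed on nothing because the fingers are slow. The second try took it.
- **Border blocks:** all four stand side by side in the vise at 34 mm spacing. They are within about 2 mm of mid-width and within 1–2° of the jaws. Handle-top heights match blocks seated on the bed.
- **Vise:** I cranked from about 2.2 to 11.2 rad. That should press the cork about 4.6 mm, roughly 23 N. I worked this out from the crank angle; the jaw force was not measured. A rough estimate from the jaw position gave a higher compression, about 5.6 mm.
- **Infeed:** I wound the dial back to about −3.3 rad, which puts the screw near −2.5, then came up clockwise. The handle stopped within about 1 mm of straight up, and the red line appears to be at the pointer.
- **Other things on the bench:** the round block, tin and brush read the same to within 2 mm. The mallet read about 8 mm different; I put that down to measurement noise. The gouges and sieve were not re-measured, but the arm did not go near them. The gripper was clear of everything at the end.

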